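# Build a gear pack on a splined shaft and press its bearing home

### The arm

A 6-joint arm with a two-finger parallel gripper is mounted at the origin on the work surface. World frame = base frame: x ahead of the robot, y to its left, z up, the work surface at z = 0. Lengths are in m, angles in rad, forces in N, time in s.
With the tool pointing down it reaches from about 0.275 to 0.825 m from the base axis. Payload 5.2 kg.
Tool frame: the origin (TCP) lies on the centre line of the jaws, within the pads' length; the fingertips stand 19 mm ahead of it and the grasp point (between the pads) is the TCP; z points along the fingers, y is the direction in which the jaws open and shut (so a half turn about z gives the same grasp; the last joint's range is limited). The gripper opens to 93 mm and grips with 3 to 60 N. Pads are 15 mm wide; open, the fingers measure 128 mm over their backs; the gripper's body (75 mm by 188 mm) begins 65 mm behind the grasp point.
Start: joints at [0.931, 0.259, 1.535, -0, 1.348, -0.203], TCP at [0.233, 0.498, 0.214] pointing down, gripper open.
Joint ranges: [-3.14, 3.14], [-0.91, 2.08], [0.19, 2.58], [-1.22, 4.36], [0.22, 2.71], [-3.12, 3.12]. Speed limits (rad/s): [2.57, 2.57, 3.14, 3.14, 3.14, 3.14].

### API

Orientations are given as a rotation vector (axis times angle).
In Python, from workcell import bot, imaging gives the robot as it stands. The module is installed in compiled form; this text tells all that it offers.
- The arm moves only by the tool move_arm, never from a script. Its argument "rows" is a list of rows, each an object of numbers: "dx", "dy", "dz": the shift along the tool's x, y, z scaled (see below); "turn": the turn about the tool's z scaled (see below); "jaw": the closure, from -1 (fully open) to 1 (shut). In form: [{"dx": .., "dy": .., "dz": .., "turn": .., "jaw": ..}, ...]. A call has exactly 8 rows; each row is the pose to reach, as a shift and turn from the pose commanded when the call began, along the tool's axes at that moment; what a row does not reach only later rows make up. The controller multiplies each number of a shift by 0.5 m and each number of a turn by 120 degrees. A row lasts 1/12 s, in which the tool goes at most 41.7 mm and 7.16 degrees, less where a joint would pass 70% of its speed; a pose out of reach is approached as far as the arm can. A call with a number of a shift or a turn outside -1 to 1 is refused whole. A call with a gripper value outside its range is refused whole. The fingers move at their own pace and stop on an object; "squeeze" is the grip in N (left out, the last holds). Time passes only in rows, so rows that repeat a pose let the fingers close, or fill a call up. It gives the time, the measured TCP pose, the force and the opening at its end, in the units of the state.
- bot.get_state(): the state, without advancing time (a new reading comes with each control period).
- imaging.camera(name): name is "scene" or "top"; returns (picture, depth): 480x640x3 uint8, blue, green, red; 480x640 float32, m along the optical axis (not along the pixel's ray), 0 where there is no reading.
- imaging.get_calibration(name): a dict with "fx", "fy", "cx", "cy" (pixels), "world_to_cam" (4x4, takes a point from world to camera coordinates). Camera axes: x right, y up, looking along -z (the intrinsics and any distortion apply to the point x, -y, -z); pixel columns grow to the right and rows downward; lengths in m; the calibration is good to about 2 mm. A picture is of the moment at which its call begins. get_calibration takes no time and is no camera call.
- bot.close_job(): hands the job in, once; it reports no verdict.
Trained networks look in the newest picture that a camera, given by its name, has taken for a name from the list of things; names that differ only in an ending like _2 or _b are one class to them, and where a whole thing is asked for, a point or a joint stands for the part that bears it (a point fixed in the world has none). Each returns a list of dicts, best first, with "p" (0 to 1); they miss things now and then, are a little off and sometimes report something else, mostly with a low value. They report only what shows in the picture. A call takes as long as a camera call. They do not tell look-alikes from the thing itself.
- imaging.spot_in(camera, target): "bbox" ([left, top, right, bottom] in pixels, round what is visible of it).
- imaging.regions_of(camera, target): "region" (480x640 bool, what is visible of it) and "bbox" ([left, top, right, bottom] in pixels, round what is visible of it).
The state is a dict: "time_s": time; "joint_positions": joint angles; "joint_velocities": joint speeds; "effort": joint torques, N m; "tcp_pos": TCP position; "tcp_rot": TCP orientation; "contact_force": force on the tool from outside, world axes, zero at the start; "wrist_torque": the same for the moment, N m; "finger_gap": finger opening in m.
Only numpy, scipy, OpenCV 4.12 (cv2) and the standard library are available. Lean on these libraries where they do the work, as an engineer would, in place of code of your own. Each camera call takes 0.05 s, during which the arm holds its last target.

### The job

Build up the gear shaft standing in the sliding bolster of the arbor press: put every gear lying on the bench onto the splined shaft, the largest at the bottom and smaller ones above it, lining up the splines so that each drops fully home on the bearing or the gear below. Then slide the bolster all the way in under the ram, pull the press lever down until the bearing under the gears is pressed fully home, ease the lever back up to its rest without letting it fly back, and slide the bolster all the way out again with the finished pack still on it. Leave the other things on the bench alone.

Things in the scene. Friction and masses are not known exactly. Their poses are not given: they have to be found in the camera images.
- press: grey bench arbor press, bolted down. Origin on the bench below the ram's axis; its x points to its column (away from the robot), y along its bed (top 22 mm above the bench), z up; turned by up to 0.2 rad. Column at x +85 to +150 mm. Head: x -51 to +150, y -33 to +33 mm, 190 to 290 mm above the bench. Bed: x -62 to +62, y -220 to +65 mm. Keep the gripper clear of the head.
- ram_face (a point): centre of the lower face of the ram's tubular pusher (outside 56, inside 39 mm across, hollow for 42 mm, so it passes over the shaft and presses on the top gear). 146 mm above the bench at rest; goes down 40 mm per rad of the lever. The ram's top end reaches 350 mm above the bench.
- bolster (a joint): travel of the sliding bolster (steel plate 88 x 110 mm on the press's bed), m: 0 = out at its loading stop, shaft 150 mm to the press's -y side of the ram's axis; 0.15 = in at its stop, shaft exactly under the ram. About 4 N of sliding friction; stays where it is left.
- bolster_handle (a point): point 66 mm above the bench in the upright black round handle post of the bolster: 18 mm thick, top 88 mm above the bench, free down to 40 mm. It stands 95 mm to the press's -y side of the shaft and moves with the bolster along the press's y.
- shaft_top (a point): on the axis of the upright splined shaft at its keys' top, 126 mm above the bench. 22 mm core, four keys 9 mm wide, 31 mm across tips, along this point's x and y (a quarter turn looks the same); a plain tapered pilot end 21 mm thick rises 8 mm above the keys. Stands at any turn within 0.75 rad of the press; stiff to turn (0.5 N m) but yields.
- bearing_top (a point): centre of the flat top of the ball bearing (61 mm across) round the foot of the shaft, on which the lowest gear rests; 66 mm above the bench at first, 60 mm when home. It sits in an aluminium seat 76 mm across whose top is 54 mm above the bench.
- bearing (a joint): how far the bearing has been pressed down, m: 0 at the start, 0.006 = fully home against its seat. A tight fit: it takes about 45 N, which the press lever gives easily.
- lever (a joint): angle of the press lever, rad: 0 = up at rest, 1.2 = fully down. Sprung back to 0: about 2 N at the knob at rest, 7 N near the end, about 20 N in all while it presses the bearing in; it flies back if let go when down. The bearing is home at about 1.05 rad with two gears on the shaft, 0.5 rad with three.
- lever_knob (a point): centre of the black ball knob, 32 mm across, at the end of the lever, 170 mm from the pivot. At rest the lever points to the press's -x and 35 degrees up, the knob 332 mm above the bench; pulling it down swings it about a level axis along the press's y through lever_pivot.
- lever_pivot (a point): the lever's axis at the middle of the knob's plane of swing, 235 mm above the bench, 85 mm to the press's +y side of the ram's axis, 30 mm to its +x side.
- gear_large: plain steel gear, 68 mm across the teeth, 22 mm thick, 0.42 kg, may be absent. Origin at the centre of its underside, z up. Its bore (24 mm) has four slots 11 mm wide along its x and y, so a quarter turn looks the same; it slides over the keys with about 1 mm of play all round and 0.1 rad either way. Grip it across the teeth.
- gear_medium: as gear_large, but 60 mm across the teeth and 0.32 kg; may be absent.
- gear_small: as gear_large, but 52 mm across the teeth and 0.23 kg; may be absent.
- spanner: loose spanner 200 mm long lying on the left of the bench; to be left alone.
- spray_can: upright spray can, 66 mm across, 190 mm high, at the far right; to be left alone.
- grease_tin: yellow tin, 84 mm across, 75 mm high, on the left; to be left alone.
Things that resemble listed ones, but are neither listed nor needed, are in the scene too. What is shaped like the gear_large but blue is not meant. What is shaped like the gear_small but red is not meant.

How it is judged:
By the outcome, as a careful person would: the job done as asked, in the order asked, and still so for the second after the job is handed in, with the robot touching nothing.
Of gear_large, gear_medium, gear_small only 2 to 3 are there at a start; the rules pass over those that are not, and their reading is None.
At some moment in a run one of gear_large, gear_medium, gear_small may be knocked a few centimetres aside while the robot is not near it.
It also fails if it takes over 208 s, if anything falls off the work surface, if the arm or the gripper's body presses on something with over 40 N, if the wrist force passes 120 N, or if a joint passes its speed limit or range.

## Working session

There is one attempt and no reset: what is moved stays moved. The work goes in short steps, Python scripts to look and compute and a tool call to move; the robot and the scene stay as the last step left them, time stands still between calls to the robot, and variables do not carry over. Pictures are saved under pics/ and viewed, and the job is handed in when it is done.

Besides the shell and the picture viewer there is one more tool, called after ">>>" by a JSON object that holds its "name" and its "arguments". move_arm: Moves the arm, as the interface text tells. Shifts and turns lie within -1 to 1; 1 stands for 0.5 m of shift or 120 degrees of turn. Its arguments: {"type":"object","properties":{"rows":{"type":"array"},"squeeze":{"type":"number"}},"required":["rows"]}

```bash
mkdir -p pics; ls
cat > h.py <<'E'
import numpy as np, cv2
from workcell import bot, imaging
from scipy.spatial.transform import Rotation as R
def cal(n):
    c=imaging.get_calibration(n); return c,np.array(c["world_to_cam"])
def cloud(n,depth):
    c,T=cal(n); v,u=np.mgrid[0:480,0:640]
    d=depth; P=np.stack([(u-c["cx"])/c["fx"]*d,-(v-c["cy"])/c["fy"]*d,-d,np.ones_like(d)],-1)
    W=P@np.linalg.inv(T).T
    W=W[...,:3]; W[d<=0]=np.nan
    return W
def proj(n,p):
    c,T=cal(n); q=T@np.append(p,1); return c["cx"]+c["fx"]*q[0]/-q[2], c["cy"]-c["fy"]*q[1]/-q[2]
E
python3 - <<'E'
from h import *
s=bot.get_state(); print(s)
for n in("scene","top"):
    p,d=imaging.camera(n); cv2.imwrite(f"pics/{n}0.png",p); np.save(n+"0.npy",d); c,T=cal(n); print(n,c, np.linalg.inv(T)[:3,3])
E
```

```text
pics
{'time_s': 0.0, 'joint_positions': array([ 9.31236839e-01,  2.59313092e-01,  1.53606875e+00, -2.38092522e-05,
        1.34802743e+00, -2.02794016e-01]), 'joint_velocities': array([-1.29731643e-03, -5.27423777e-04,  4.91237948e-05,  6.35805706e-04,
       -3.05547197e-04, -1.21981179e-03]), 'effort': array([-3.78347813e-04, -4.37295234e+01, -2.84004253e+01,  7.23011582e-02,
        4.12991666e-02, -1.12222804e-04]), 'tcp_pos': array([0.23229663, 0.49791498, 0.21273959]), 'tcp_rot': array([-6.80464712e-01, -3.06627338e+00,  2.61847782e-03]), 'contact_force': array([-0.44058274,  0.07031216, -0.74761228]), 'wrist_torque': array([0.04286261, 0.01617266, 0.06836896]), 'finger_gap': 0.09304069477503607}
scene {'fx': 503.8479685174647, 'fy': 503.8479685174647, 'cx': 319.1400533045267, 'cy': 244.0522754960807, 'world_to_cam': array([[-1.78430116e-02,  9.99777568e-01,  1.12446054e-02,
         2.12897535e-02],
       [-8.34606398e-01, -2.10860966e-02,  5.50443036e-01,
         3.41231415e-01],
       [ 5.50557705e-01,  4.36741866e-04,  8.34796995e-01,
        -1.63789430e+00],
       [ 0.00000000e+00,  0.00000000e+00,  0.00000000e+00,
         1.00000000e+00]])} [ 1.18692912 -0.01337444  1.17924138]
top {'fx': 557.6283513000055, 'fy': 557.6283513000055, 'cx': 323.0556109446907, 'cy': 235.98007566463735, 'world_to_cam': array([[-0.02030138, -0.99970042,  0.01367212,  0.0083537 ],
       [ 0.9885102 , -0.01802166,  0.15007597, -0.60816879],
       [-0.14978462,  0.01656178,  0.98857993, -1.51852141],
       [ 0.        ,  0.        ,  0.        ,  1.        ]])} [0.37389949 0.0225404  1.5923371 ]
```

View pics/scene0.png

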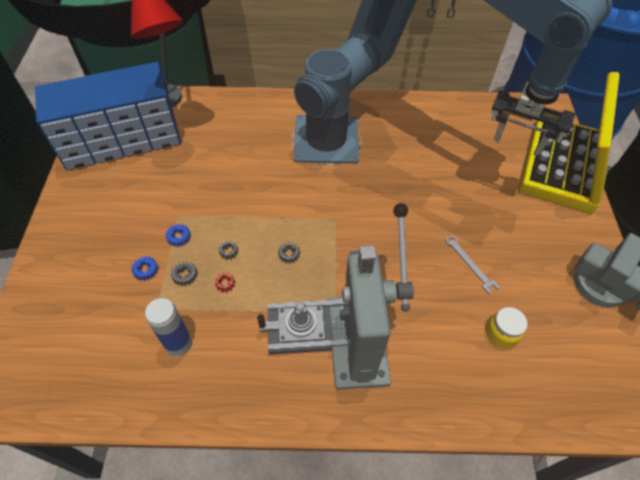

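View pics/top0.png

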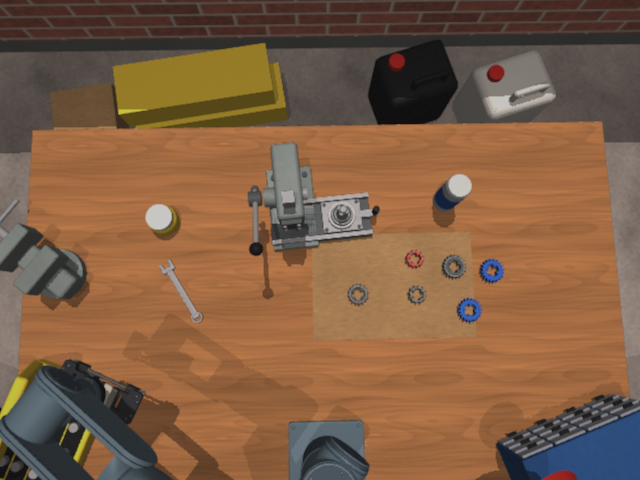

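Run:
```python
from h import *
p=cv2.imread("pics/top0.png"); q=cv2.imread("pics/scene0.png")
def crop(im,x,y,r=22,s=260): return cv2.resize(im[y-r:y+r,x-r:x+r],(s,s),interpolation=cv2.INTER_CUBIC)
a=np.hstack([crop(p,454,266),crop(p,358,294),crop(p,417,295)])
b=np.hstack([crop(q,183,273),crop(q,289,252),crop(q,229,250)])
cv2.imwrite("pics/c0.png",np.vstack([a,b]))
a=np.hstack([crop(p,343,214,44,390),crop(q,300,320,44,390)]); cv2.imwrite("pics/c1.png",a)
D={"top":np.load("top0.npy"),"scene":np.load("scene0.npy")}
for n in D:
    W=cloud(n,D[n])
    imaging.camera(n)
    for t in ("gear_large","gear_medium","gear_small","shaft_top","bolster_handle","lever_knob","press","bearing_top","spray_can"):
        for r in imaging.regions_of(n,t)[:6]:
            m=r["region"]; X=W[m]; 
            print(n,t,round(r["p"],2),np.round(r["bbox"]),m.sum(),np.nanmedian(X,0).round(4),np.nanmin(X,0).round(3),np.nanmax(X,0).round(3))
print(bot.get_state()["time_s"])
```

```text
top gear_large 0.83 [455. 296. 479. 322.] 364 [ 0.3968 -0.4065  0.0216] [ 0.364 -0.44  -0.004] [ 0.429 -0.38   0.032]
top gear_large 0.64 [442. 256. 465. 274.] 344 [ 0.5211 -0.372   0.0215] [ 0.488 -0.405 -0.004] [ 0.553 -0.342  0.037]
top gear_large 0.21 [406. 287. 427. 304.] 148 [ 0.4425 -0.2685  0.0208] [ 0.42  -0.291 -0.006] [ 0.465 -0.242  0.031]
top gear_medium 0.68 [348. 285. 368. 304.] 222 [ 0.4493 -0.0963  0.0213] [ 0.42  -0.124 -0.006] [ 0.475 -0.07   0.032]
top gear_small 0.71 [408. 284. 427. 299.] 175 [ 0.4423 -0.2603  0.02  ] [ 0.42  -0.291 -0.006] [ 0.468 -0.24   0.031]
top gear_small 0.68 [403. 249. 424. 268.] 172 [ 0.5433 -0.2624  0.0202] [ 0.52  -0.286 -0.008] [ 0.569 -0.237  0.032]
top bolster_handle 0.87 [318. 202. 381. 234.] 1296 [ 0.6656 -0.0602  0.0464] [ 0.621 -0.156  0.023] [0.714 0.001 0.139]
top bolster_handle 0.48 [145. 204. 181. 235.] 826 [0.6614 0.4388 0.0731] [ 0.626  0.406 -0.007] [0.704 0.484 0.086]
top lever_knob 0.64 [247. 189. 259. 254.] 650 [0.6277 0.1607 0.269 ] [ 0.525  0.138 -0.007] [0.764 0.212 0.353]
top lever_knob 0.43 [337. 203. 349. 219.] 1
[... 2295 characters left out ...]
.35 ]
scene press 0.98 [256. 205. 414. 391.] 11504 [0.7029 0.0627 0.0962] [ 0.266 -0.156 -0.006] [0.822 0.249 0.354]
scene press 0.74 [394. 203. 417. 310.] 956 [0.635  0.1627 0.2708] [ 0.443  0.141 -0.005] [0.716 0.228 0.35 ]
scene press 0.71 [296. 304. 311. 327.] 250 [ 0.6771 -0.0532  0.1135] [ 0.635 -0.07   0.055] [ 0.686 -0.039  0.139]
scene bearing_top 0.87 [290. 311. 311. 333.] 308 [ 0.6816 -0.051   0.0637] [ 0.647 -0.083  0.048] [ 0.7   -0.025  0.074]
scene bearing_top 0.45 [395. 203. 412. 313.] 927 [0.6361 0.1632 0.2622] [ 0.347  0.141 -0.005] [0.716 0.241 0.35 ]
scene spray_can 0.59 [145. 296. 195. 361.] 1693 [ 0.7331 -0.3432  0.1521] [ 0.648 -0.451 -0.002] [ 0.75  -0.321  0.195]
1.1
```

View pics/c0.png

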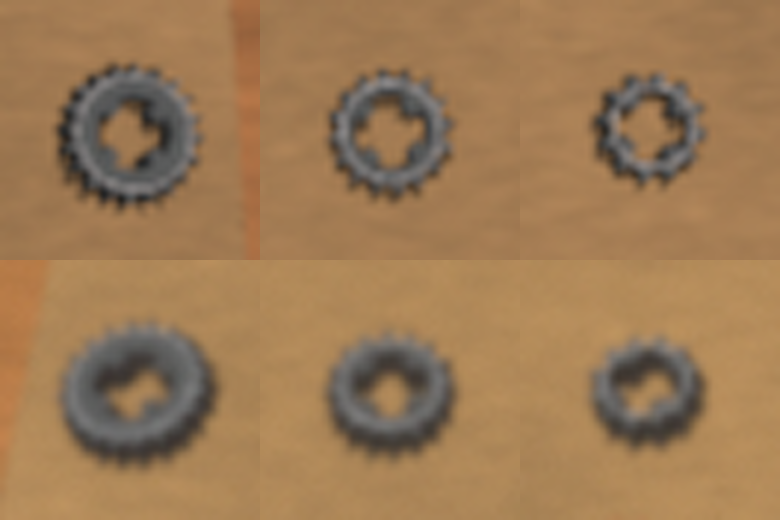

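View pics/c1.png

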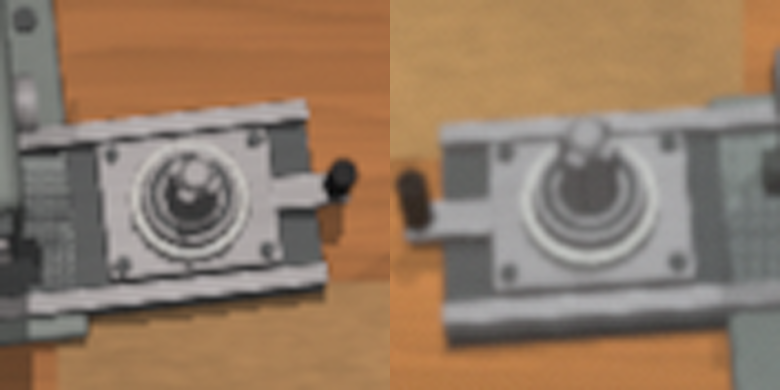

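```bash
cat > fit.py <<'E'
from h import *
from scipy.optimize import minimize
def rays(n,u,v):
    c,T=cal(n); Ti=np.linalg.inv(T)
    d=np.stack([(u-c["cx"])/c["fx"],-(v-c["cy"])/c["fy"],-np.ones_like(u)],-1)@Ti[:3,:3].T
    return Ti[:3,3],d
def plane(o,d,z): 
    t=(z-o[2])/d[...,2]; return o[:2]+t[...,None]*d[...,:2]
def gearmask(P,x,y,th,rc=.012,w=.011,tip=.0165):
    q=P-np.array([x,y]); c,s=np.cos(th),np.sin(th); X=q[...,0]*c+q[...,1]*s; Y=-q[...,0]*s+q[...,1]*c
    hole=(np.hypot(X,Y)<rc)|((abs(X)<w/2)&(abs(Y)<tip))|((abs(Y)<w/2)&(abs(X)<tip))
    return hole,np.hypot(X,Y)
def fitgear(n,img,x0,y0,zb,od,ztop=None,S=6,verbose=False):
    zt=zb+.022 if ztop is None else ztop
    u0,v0=map(int,proj(n,[x0,y0,zt])); r=18
    us=np.arange(u0-r,u0+r+1);vs=np.arange(v0-r,v0+r+1)
    sub=(np.arange(S)+.5)/S-.5
    U,V=np.meshgrid((us[:,None]+sub).ravel(),(vs[:,None]+sub).ravel())
    o,d=rays(n,U,V); Pt=plane(o,d,zt); Pb=plane(o,d,zb)
    I=img[v0-r:v0+r+1,u0-r:u0+r+1].astype(float)
    N=2*r+1
    def down(m): 
        m=cv2.GaussianBlur(m.astype(float),(0,0),S*.45); return m.reshape(N,S,N,S).mean((1,3))
    def cost(p,full=False):
        h,rad=gearmask(Pt,*p); hb,_=gearmask(Pb,*p)
        face=down(~h); mat=down(h&hb); wall=down(h&~hb)
        w=(down(rad<od/2-.008)>.97)
        A=np.stack([face,mat,wall],-1)[w]; B=I[w]
        C,res,_,_=np.linalg.lstsq(A,B,rcond=None)
        return ((A@C-B)**2).sum()/w.sum()
    best=None
    for th in np.arange(0,np.pi/2,np.pi/24):
        for dx in (-.003,0,.003):
            for dy in(-.003,0,.003):
                cst=cost((x0+dx,y0+dy,th))
                if best is None or cst<best[0]: best=(cst,(x0+dx,y0+dy,th))
    sc=np.array([.002,.002,.1])
    p0=np.array(best[1]); f=lambda q:cost(p0+q*sc)
    r_=minimize(f,np.zeros(3),method="Nelder-Mead",options=dict(initial_simplex=np.array([[0,0,0],[1,0,0],[0,1,0],[0,0,1.]]),maxiter=150))
    p=p0+r_.x*sc; prof=[round(cost((p[0],p[1],p[2]+t)),1) for t in (-.4,-.2,-.1,0,.1,.2,.4)]
    return p,r_.fun,prof
E
python3 - <<'E'
from fit import *
im={n:cv2.imread(f"pics/{n}0.png") for n in("top","scene")}
for g,od,x,y in (("L",.068,.522,-.3715),("M",.06,.449,-.096),("S",.052,.444,-.265)):
    for n in im:
        p,c,pr=fitgear(n,im[n],x,y,0.001,od); print(g,n,p.round(4),"mod",round(p[2]%(np.pi/2),3),round(c,1),pr)
p=im["top"]; q=im["scene"]
def crop(im,x,y,r=16,s=390): return cv2.resize(im[y-r:y+r,x-r:x+r],(s,s),interpolation=cv2.INTER_CUBIC)
cv2.imwrite("pics/c2.png",np.hstack([crop(p,344,213),crop(q,302,318)]))
# features
D={n:np.load(n+"0.npy") for n in im}
for n in im:
    W=cloud(n,D[n])
    def sel(lo,hi):
        m=np.all((W>lo)&(W<hi),-1); X=W[m]; return len(X),X.mean(0).round(4),((X.min(0)+X.max(0))/2).round(4)
    print(n,"pilot",sel([.6,-.1,.129],[.75,0,.14]))
    print(n,"handle",sel([.6,-.2,.078],[.75,-.12,.095]))
    print(n,"ramtop",sel([.6,0,.335],[.75,.12,.36]))
    print(n,"knob",sel([.45,.1,.325],[.58,.22,.36]))
E
```

```text
L top [ 0.5184 -0.374   1.4478] mod 1.448 183.5 [np.float64(685.1), np.float64(365.9), np.float64(236.2), np.float64(183.5), np.float64(226.0), np.float64(352.7), np.float64(718.7)]
L scene [ 0.5186 -0.3724 -0.0342] mod 1.537 176.5 [np.float64(415.1), np.float64(276.8), np.float64(211.3), np.float64(176.5), np.float64(218.1), np.float64(288.2), np.float64(466.0)]
M top [ 0.445  -0.098   0.1353] mod 0.135 218.4 [np.float64(740.5), np.float64(396.7), np.float64(266.7), np.float64(218.4), np.float64(271.5), np.float64(389.7), np.float64(707.0)]
M scene [ 0.4461 -0.0972  0.1096] mod 0.11 100.9 [np.float64(571.5), np.float64(244.2), np.float64(139.0), np.float64(100.9), np.float64(145.8), np.float64(266.0), np.float64(591.1)]
S top [ 0.4409 -0.2641  1.3443] mod 1.344 251.9 [np.float64(938.0), np.float64(481.9), np.float64(318.7), np.float64(251.9), np.float64(297.0), np.float64(450.0), np.float64(913.7)]
S scene [ 0.442  -0.2634 -0.1347] mod 1.436 142.6 [np.float64(689.5), np.float64(364.0), np.float64(204.2), np.float64(142.6), np.float64(198.7), np.float64(328.6), np.float64(629.8)]
top pilot (47, array([ 0.6681, -0.0568,  0.1338]), array([ 0.6691, -0.0579,  0.134 ]))
top handle (34, array([ 0.6763, -0.1513,  0.0886]), array([ 0.6769, -0.1513,  0.0875]))
top ramtop (168, array([0.655 , 0.0792, 0.3494]), array([0.657 , 0.0788, 0.3463]))
top knob (165, array([0.5397, 0.1531, 0.3427]), array([0.5435, 0.153 , 0.3395]))
scene pilot (47, array([ 0.6692, -0.0537,  0.1333]), array([ 0.6695, -0.0537,  0.1339]))
scene handle (49, array([ 0.6786, -0.1482,  0.0862]), array([ 0.6781, -0.1492,  0.0863]))
scene ramtop (242, array([0.6598, 0.0813, 0.3477]), array([0.6574, 0.0815, 0.3451]))
scene knob (190, array([0.5462, 0.155 , 0.3396]), array([0.5438, 0.1561, 0.3376]))
```

View pics/c2.png

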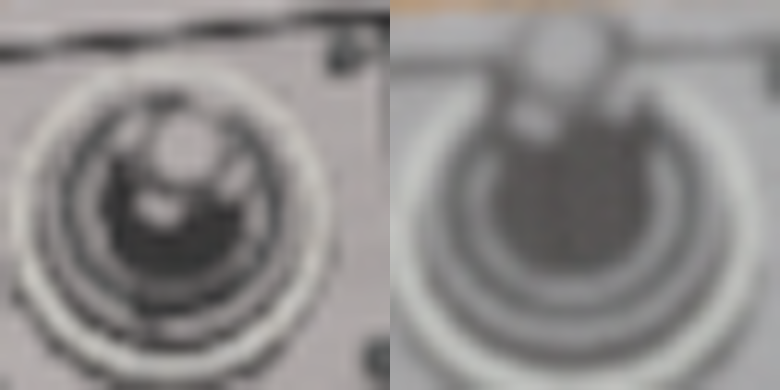

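```bash
cat > shaft.py <<'E'
from fit import *
def fitshaft(n,img,x0,y0,zlo=.066,S=6):
    u0,v0=map(int,proj(n,[x0,y0,.126])); r=14; N=2*r+1
    us=np.arange(u0-r,u0+r+1);vs=np.arange(v0-r,v0+r+1); sub=(np.arange(S)+.5)/S-.5
    U,V=np.meshgrid((us[:,None]+sub).ravel(),(vs[:,None]+sub).ravel())
    o,d=rays(n,U,V); I=img[v0-r:v0+r+1,u0-r:u0+r+1].astype(float)
    zs=np.arange(.124,zlo,-.004); Pk=plane(o,d,.126); Pp=plane(o,d,.134); Pz=[plane(o,d,z) for z in zs]; Pq=[plane(o,d,z) for z in (.127,.129,.131,.133)]
    down=lambda m: cv2.GaussianBlur(m.astype(float),(0,0),S*.45).reshape(N,S,N,S).mean((1,3))
    w=down(np.hypot(*np.moveaxis(Pk-[x0,y0],-1,0))<.019)>.5
    def cost(p):
        x,y,th=p; R_=lambda P: np.hypot(P[...,0]-x,P[...,1]-y)
        cr=lambda P: gearmask(P,x,y,th,.011,.009,.0155)[0]
        pt=R_(Pp)<.009
        ps=np.any([R_(Q)<.0105 for Q in Pq],0)&~pt
        kt=cr(Pk)&~pt&~ps
        sd=np.any([cr(Q) for Q in Pz],0)&~pt&~ps&~kt
        bg=~(pt|ps|kt|sd)
        A=np.stack([down(m) for m in (pt,ps,kt,sd,bg)],-1)[w];B=I[w]
        C=np.linalg.lstsq(A,B,rcond=None)[0]
        return ((A@C-B)**2).sum()/w.sum()
    res=[]
    for th0 in np.arange(0,np.pi/2,np.pi/16):
        sc=np.array([.0015,.0015,.1]); p0=np.array([x0,y0,th0])
        q=minimize(lambda q:cost(p0+q*sc),np.zeros(3),method="Nelder-Mead",options=dict(initial_simplex=np.array([[0,0,0],[1,0,0],[0,1,0],[0,0,1.]]),maxiter=80))
        p=p0+q.x*sc; res.append((round(q.fun,1),p[:2].round(4),round(p[2]%(np.pi/2),3)))
    res.sort(key=lambda t:t[0]); return res[:4]
E
python3 - <<'E'
from shaft import *
for n,x,y in(("top",.667,-.0565),("scene",.668,-.0535)):
    for r in fitshaft(n,cv2.imread(f"pics/{n}0.png"),x,y): print(n,r)
E
```

```text
top (np.float64(844.7), array([ 0.6673, -0.056 ]), np.float64(1.13))
top (np.float64(845.0), array([ 0.6674, -0.056 ]), np.float64(1.123))
top (np.float64(845.0), array([ 0.6673, -0.056 ]), np.float64(1.123))
top (np.float64(845.3), array([ 0.6673, -0.056 ]), np.float64(1.123))
scene (np.float64(283.6), array([ 0.6678, -0.0551]), np.float64(1.079))
scene (np.float64(283.9), array([ 0.6678, -0.0551]), np.float64(1.081))
scene (np.float64(284.2), array([ 0.6678, -0.0551]), np.float64(1.082))
scene (np.float64(284.5), array([ 0.6679, -0.0549]), np.float64(1.083))
```

```bash
cat > plan.py <<'E'
import sys
from h import *
def go(x,y,z,a):
    s=bot.get_state(); M=R.from_rotvec(s["tcp_rot"]).as_matrix(); 
    j=np.arctan2(M[1,1],M[0,1])
    d=M.T@(np.array([x,y,z])-s["tcp_pos"])/0.5
    # nearest equivalent jaw; rotation about tool z (down) by t -> world yaw -t
    da=(a-j+np.pi/2)%np.pi-np.pi/2
    print("t",round(s["time_s"],2),"tcp",s["tcp_pos"].round(4),"jaw",round(j,3),"q1,q6",s["joint_positions"][[0,5]].round(2),"tilt",M[:,2].round(3),"gap",round(s["finger_gap"],4),"F",s["contact_force"].round(1))
    print("dx %.4f dy %.4f dz %.4f turn %.4f (alt %.4f)"%(*d,-da*180/np.pi/120,-(da-np.sign(da)*np.pi)*180/np.pi/120))
if __name__=="__main__": go(*map(float,sys.argv[1:5]))
E
python3 plan.py .5185 -.373 .15 .2
```

```text
t 1.1 tcp [0.2327 0.4984 0.2136] jaw 1.134 q1,q6 [ 0.93 -0.2 ] tilt [ 0.  0. -1.] gap 0.0928 F [-0.1  0.8  0. ]
dx -1.2553 dy -1.3373 dz 0.1271 turn 0.4459 (alt -1.0541)
```

>>> {"name": "move_arm", "arguments": {"rows": [{"dx": -0.42, "dy": -0.45, "dz": 0, "turn": 0, "jaw": -1}, {"dx": -0.42, "dy": -0.45, "dz": 0, "turn": 0, "jaw": -1}, {"dx": -0.42, "dy": -0.45, "dz": 0, "turn": 0, "jaw": -1}, {"dx": -0.42, "dy": -0.45, "dz": 0, "turn": 0, "jaw": -1}, {"dx": -0.42, "dy": -0.45, "dz": 0, "turn": 0, "jaw": -1}, {"dx": -0.42, "dy": -0.45, "dz": 0, "turn": 0, "jaw": -1}, {"dx": -0.42, "dy": -0.45, "dz": 0, "turn": 0, "jaw": -1}, {"dx": -0.42, "dy": -0.45, "dz": 0, "turn": 0, "jaw": -1}], "squeeze": 30}}

```text
time_s: 1.77
tcp_pos: [0.3287, 0.2019, 0.2138]
tcp_rot: [0.684, 3.065, -0.002]
contact_force: [0.2, 0.2, 0.1]
finger_gap: 0.0931
```

>>> {"name": "move_arm", "arguments": {"rows": [{"dx": -0.42, "dy": -0.45, "dz": 0, "turn": 0, "jaw": -1}, {"dx": -0.42, "dy": -0.45, "dz": 0, "turn": 0, "jaw": -1}, {"dx": -0.42, "dy": -0.45, "dz": 0, "turn": 0, "jaw": -1}, {"dx": -0.42, "dy": -0.45, "dz": 0, "turn": 0, "jaw": -1}, {"dx": -0.42, "dy": -0.45, "dz": 0, "turn": 0, "jaw": -1}, {"dx": -0.42, "dy": -0.45, "dz": 0, "turn": 0, "jaw": -1}, {"dx": -0.42, "dy": -0.45, "dz": 0, "turn": 0, "jaw": -1}, {"dx": -0.42, "dy": -0.45, "dz": 0, "turn": 0, "jaw": -1}]}}

```text
time_s: 2.43
tcp_pos: [0.4243, -0.0921, 0.2138]
tcp_rot: [0.685, 3.064, -0.003]
contact_force: [0.3, 1.7, 0.2]
finger_gap: 0.093
```

```bash
python3 plan.py .5185 -.373 .12 .2
```

```text
t 2.43 tcp [ 0.4243 -0.0921  0.2138] jaw 1.131 q1,q6 [-0.47 -1.6 ] tilt [ 0.002 -0.002 -1.   ] gap 0.093 F [0.3 1.7 0.2]
dx -0.4093 dy -0.4278 dz 0.1893 turn 0.4444 (alt -1.0556)
```

>>> {"name": "move_arm", "arguments": {"rows": [{"dx": -0.409, "dy": -0.428, "dz": 0.189, "turn": 0.444, "jaw": -1}, {"dx": -0.409, "dy": -0.428, "dz": 0.189, "turn": 0.444, "jaw": -1}, {"dx": -0.409, "dy": -0.428, "dz": 0.189, "turn": 0.444, "jaw": -1}, {"dx": -0.409, "dy": -0.428, "dz": 0.189, "turn": 0.444, "jaw": -1}, {"dx": -0.409, "dy": -0.428, "dz": 0.189, "turn": 0.444, "jaw": -1}, {"dx": -0.409, "dy": -0.428, "dz": 0.189, "turn": 0.444, "jaw": -1}, {"dx": -0.409, "dy": -0.428, "dz": 0.189, "turn": 0.444, "jaw": -1}, {"dx": -0.409, "dy": -0.428, "dz": 0.189, "turn": 0.444, "jaw": -1}]}}

```text
time_s: 3.1
tcp_pos: [0.5179, -0.3719, 0.1168]
tcp_rot: [-1.994, -2.427, 0.001]
contact_force: [-0.6, -0.5, -0.2]
finger_gap: 0.093
```

```bash
python3 plan.py .5185 -.373 .024 .2
python3 - <<'E'
from h import *
for n in("scene","top"):
    p,d=imaging.camera(n); cv2.imwrite(f"pics/{n}1.png",p); np.save(n+"1.npy",d)
p=cv2.imread("pics/scene1.png"); cv2.imwrite("pics/c3.png",cv2.resize(p[160:400,90:410],None,fx=2.4,fy=2.4))
E
```

```text
t 3.1 tcp [ 0.5179 -0.3719  0.1168] jaw 0.195 q1,q6 [-0.8  -0.99] tilt [-0.001 -0.001 -1.   ] gap 0.093 F [-0.6 -0.5 -0.2]
dx -0.0023 dy 0.0010 dz 0.1856 turn -0.0022 (alt 1.4978)
```

View pics/c3.png

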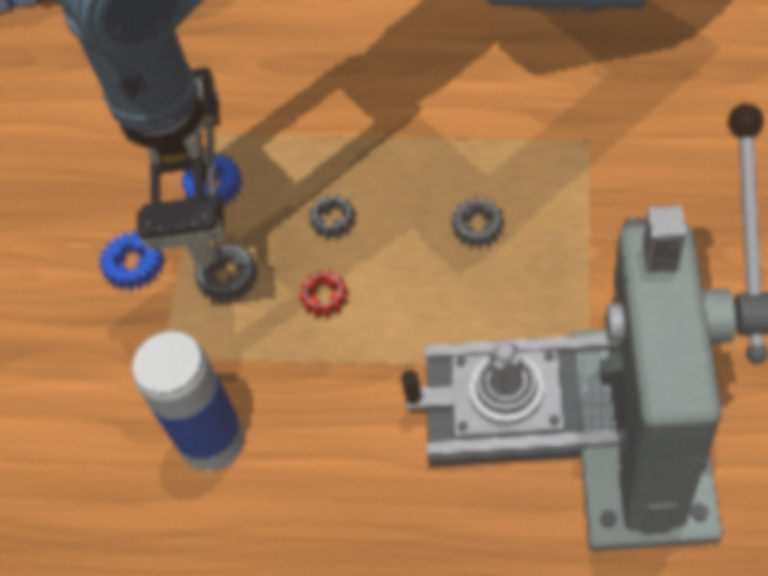

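>>> {"name": "move_arm", "arguments": {"rows": [{"dx": -0.002, "dy": 0.001, "dz": 0.06, "turn": 0, "jaw": -1}, {"dx": -0.002, "dy": 0.001, "dz": 0.12, "turn": 0, "jaw": -1}, {"dx": -0.002, "dy": 0.001, "dz": 0.16, "turn": 0, "jaw": -1}, {"dx": -0.002, "dy": 0.001, "dz": 0.182, "turn": 0, "jaw": -1}, {"dx": -0.002, "dy": 0.001, "dz": 0.182, "turn": 0, "jaw": -1}, {"dx": -0.002, "dy": 0.001, "dz": 0.182, "turn": 0, "jaw": 1}, {"dx": -0.002, "dy": 0.001, "dz": 0.182, "turn": 0, "jaw": 1}, {"dx": -0.002, "dy": 0.001, "dz": 0.182, "turn": 0, "jaw": 1}]}}

```text
time_s: 3.87
tcp_pos: [0.5194, -0.3691, 0.0301]
tcp_rot: [1.981, 2.434, -0.001]
contact_force: [-0.0, -0.1, -0.6]
finger_gap: 0.0776
```

>>> {"name": "move_arm", "arguments": {"rows": [{"dx": 0, "dy": 0, "dz": 0, "turn": 0, "jaw": 1}, {"dx": 0, "dy": 0, "dz": 0, "turn": 0, "jaw": 1}, {"dx": 0, "dy": 0, "dz": 0, "turn": 0, "jaw": 1}, {"dx": 0, "dy": 0, "dz": 0, "turn": 0, "jaw": 1}, {"dx": 0, "dy": 0, "dz": 0, "turn": 0, "jaw": 1}, {"dx": 0, "dy": 0, "dz": 0, "turn": 0, "jaw": 1}, {"dx": 0, "dy": 0, "dz": 0, "turn": 0, "jaw": 1}, {"dx": 0, "dy": 0, "dz": 0, "turn": 0, "jaw": 1}]}}

```text
time_s: 4.53
tcp_pos: [0.5183, -0.3683, 0.028]
tcp_rot: [-1.983, -2.436, -0.0]
contact_force: [-0.5, 0.1, 0.1]
finger_gap: 0.0246
```

```bash
python3 plan.py .5185 -.373 .19 .2
```

```text
t 4.53 tcp [ 0.5183 -0.3683  0.028 ] jaw 0.204 q1,q6 [-0.79 -1.  ] tilt [-0.  0. -1.] gap 0.0246 F [-0.5  0.1  0.1]
dx -0.0092 dy -0.0015 dz -0.3241 turn 0.0019 (alt -1.4981)
```

Run:
```python
from h import *
for n in("scene","top"):
    p,d=imaging.camera(n); cv2.imwrite(f"pics/{n}2.png",p); np.save(n+"2.npy",d)
p=cv2.imread("pics/scene2.png"); q=cv2.imread("pics/top2.png");cv2.imwrite("pics/c4.png",np.hstack([cv2.resize(p[200:320,110:270],None,fx=2.4,fy=2.4),cv2.resize(q[220:340,380:540],None,fx=2.4,fy=2.4)]))
print(bot.get_state()["finger_gap"])
```

```text
0.01567488430483031
```

View pics/c4.png

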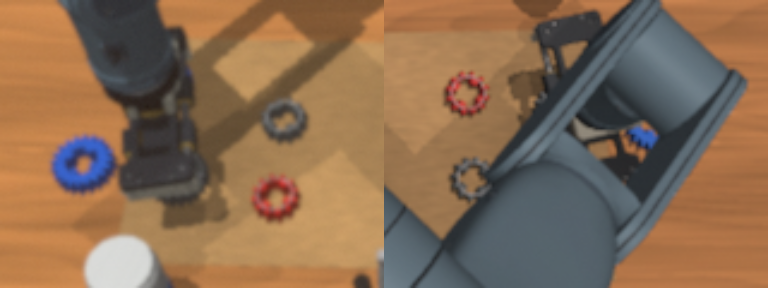

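```bash
python3 - <<'E'
s=open('plan.py').read()
s=s.replace('    s=bot.get_state(); M','''    for _ in range(6):
        s=bot.get_state()
        if abs(s["joint_velocities"]).max()<.01: break
        imaging.camera("top")
    M''')
open('plan.py','w').write(s)
E
python3 plan.py .48 -.30 .2 .2
```

```text
t 4.63 tcp [ 0.5183 -0.3684  0.028 ] jaw 0.204 q1,q6 [-0.79 -1.  ] tilt [-0.  0. -1.] gap 0.0157 F [-0.   0.9 -1.1]
dx 0.1494 dy -0.0473 dz -0.3440 turn 0.0019 (alt -1.4981)
```

>>> {"name": "move_arm", "arguments": {"rows": [{"dx": 0, "dy": 0, "dz": 0, "turn": 0, "jaw": -1}, {"dx": 0, "dy": 0, "dz": 0, "turn": 0, "jaw": -1}, {"dx": 0, "dy": 0, "dz": 0, "turn": 0, "jaw": -1}, {"dx": 0, "dy": 0, "dz": 0, "turn": 0, "jaw": -1}, {"dx": 0, "dy": 0, "dz": -0.08, "turn": 0, "jaw": -1}, {"dx": 0, "dy": 0, "dz": -0.16, "turn": 0, "jaw": -1}, {"dx": 0, "dy": 0, "dz": -0.24, "turn": 0, "jaw": -1}, {"dx": 0, "dy": 0, "dz": -0.3, "turn": 0, "jaw": -1}]}}

```text
time_s: 5.3
tcp_pos: [0.5189, -0.3689, 0.1816]
tcp_rot: [1.982, 2.434, -0.001]
contact_force: [1.8, -0.8, 1.2]
finger_gap: 0.0649
```

```bash
python3 plan.py .48 -.15 .2 .2;  python3 - <<'E'
from h import *
for n in("scene","top"):
    p,d=imaging.camera(n); cv2.imwrite(f"pics/{n}3.png",p); np.save(n+"3.npy",d)
p=cv2.imread("pics/scene3.png"); q=cv2.imread("pics/top3.png");cv2.imwrite("pics/c5.png",np.hstack([cv2.resize(p[200:320,110:270],None,fx=2.4,fy=2.4),cv2.resize(q[220:340,380:540],None,fx=2.4,fy=2.4)]))
E
```

```text
t 5.55 tcp [ 0.5179 -0.3679  0.1773] jaw 0.204 q1,q6 [-0.79 -1.  ] tilt [-0.001  0.001 -1.   ] gap 0.0847 F [-0.2  0.6  1.1]
dx 0.4422 dy 0.0141 dz -0.0449 turn 0.0020 (alt -1.4980)
```

View pics/c5.png

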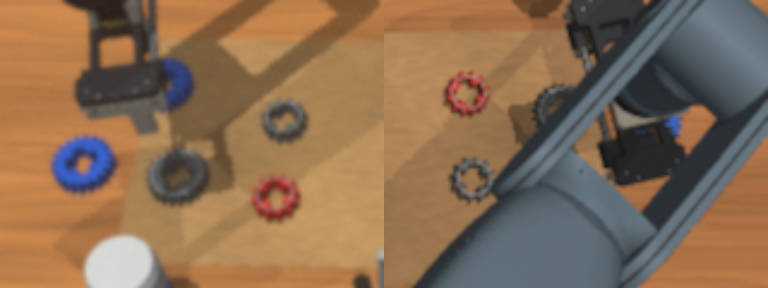

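Run:
```python
from fit import *
s=bot.get_state(); M=R.from_rotvec(s["tcp_rot"]).as_matrix(); p=s["tcp_pos"]; print(M.round(2))
im=cv2.imread("pics/scene3.png"); sc=4; x0,y0=130,190
c=cv2.resize(im[y0:y0+110,x0:x0+140],None,fx=sc,fy=sc,interpolation=cv2.INTER_CUBIC)
for off,col in (((0,.042,0),(0,0,255)),((0,-.042,0),(0,255,0)),((0,.042,.019),(0,0,255)),((0,-.042,.019),(0,255,0)),((0,0,0),(255,255,0)),((0,0,.155),(255,0,255))):
    u,v=proj("scene",p+M@np.array(off)); cv2.circle(c,(int((u-x0+.5)*sc),int((v-y0+.5)*sc)),4,col,-1)
cv2.imwrite("pics/c6.png",c)
print(fitgear("scene",im,.5185,-.373,.001,.068))
print(fitgear("scene",cv2.imread("pics/scene1.png"),.5185,-.373,.001,.068))
W=cloud("scene",np.load("scene3.npy"));
for r in imaging.regions_of("scene","gear_large"): 
    X=W[r["region"]]; print(r["p"],r["bbox"],np.nanmedian(X,0).round(3),np.nanmin(X,0).round(3),np.nanmax(X,0).round(3))
```

```text
[[-0.2   0.98 -0.  ]
 [ 0.98  0.2   0.  ]
 [ 0.   -0.   -1.  ]]
(array([ 0.51898192, -0.37093887,  0.00761785]), np.float64(131.2913182977188), [np.float64(170.2), np.float64(142.2), np.float64(131.9), np.float64(131.3), np.float64(141.8), np.float64(156.3), np.float64(187.5)])
(array([ 0.52216544, -0.3730504 ,  0.03824818]), np.float64(469.7298788073019), [np.float64(526.1), np.float64(486.2), np.float64(474.9), np.float64(469.7), np.float64(487.6), np.float64(505.7), np.float64(542.6)])
0.72 [171.9, 263.0, 195.9, 286.8] [ 0.527 -0.372  0.019] [ 0.489 -0.409 -0.005] [ 0.555 -0.338  0.029]
0.71 [178.1, 225.0, 189.9, 247.4] [ 0.401 -0.389  0.019] [ 0.36  -0.41  -0.003] [ 0.43  -0.375  0.029]
0.67 [133.3, 260.0, 158.9, 281.4] [ 0.51  -0.477  0.019] [ 0.479 -0.514 -0.008] [ 0.541 -0.445  0.027]
```

View pics/c6.png

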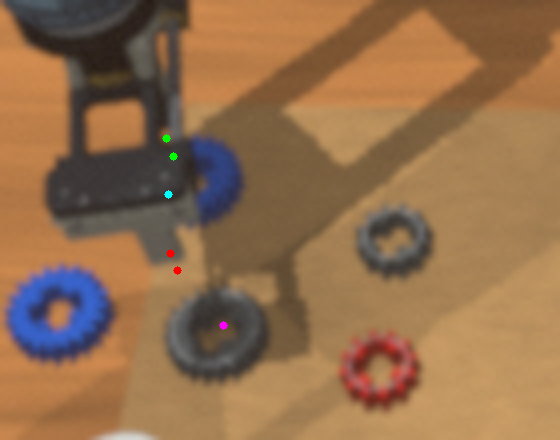

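Run:
```python
from fit import *
M=R.from_rotvec([-1.983,-2.436,0]).as_matrix(); p=np.array([.5183,-.3684,.028])
im=cv2.imread("pics/scene2.png"); sc=6; x0,y0=140,220
c=cv2.resize(im[y0:y0+80,x0:x0+100],None,fx=sc,fy=sc,interpolation=cv2.INTER_CUBIC)
for off,col in (((0,.008,.019),(0,0,255)),((0,-.008,.019),(0,255,0)),((0,0,0),(255,255,0))):
    u,v=proj("scene",p+M@np.array(off)); cv2.circle(c,(int((u-x0+.5)*sc),int((v-y0+.5)*sc)),3,col,-1)
cv2.imwrite("pics/c7.png",c)
W=cloud("scene",np.load("scene2.npy"))
m=np.all((W>[.45,-.43,-.01])&(W<[.6,-.31,.3]),-1)
ys,xs=np.where(m)
for v in range(262,292,2): print(v,[f"{W[v,u,2]*1000:.0f}" for u in range(160,206,3)])
```

```text
262 ['-2', '140', '160', '138', '139', '138', '134', '158', '162', '133', '130', '2', '-1', '-4', '1', '-1']
264 ['-0', '135', '160', '132', '130', '129', '123', '156', '162', '160', '21', '20', '1', '-2', '-2', '-3']
266 ['-2', '129', '158', '160', '160', '160', '156', '157', '160', '158', '21', '19', '1', '-5', '3', '-3']
268 ['-1', '163', '157', '161', '165', '161', '162', '159', '157', '158', '153', '22', '1', '3', '-2', '-4']
270 ['159', '162', '159', '160', '157', '160', '159', '158', '155', '161', '154', '21', '22', '-1', '-2', '1']
272 ['160', '160', '160', '157', '162', '162', '162', '158', '155', '161', '159', 'nan', '8', '-3', '-5', '-3']
274 ['158', '161', '155', '159', '159', '162', '159', '158', '159', '161', '154', '26', '17', '-1', '0', '-1']
276 ['159', '156', '159', '157', '157', '157', '159', '155', '154', '154', '141', '21', '8', '2', '-1', '4']
278 ['158', '159', '157', '154', '151', '146', '145', '143', '143', '124', '125', '124', '1', '-1', '1', '0']
280 ['-5', '146', '142', '137', '128', '129', '124', '121', '120', '117', '21', '5', '-2', '-1', '-0', '0']
282 ['-4', '127', '124', '125', '121', '119', '19', '19', '17', '12', '10', '5', '-0', '2', '-0', '-4']
284 ['-4', '1', '-2', '-2', '-7', '-1', '8', '15', '12', '5', '-2', '2', '-4', '1', '1', '-2']
286 ['-0', '0', '-3', '4', '4', '0', '-5', '7', '1', '5', '-4', '6', '1', '1', '-7', '-1']
288 ['3', '2', '-1', '-0', '0', '-3', '4', '1', '-1', '-1', '2', '2', '-2', '3', '-1', '0']
290 ['-2', '-0', '2', '4', '-3', '3', '0', '-4', '-1', '2', '1', '0', '-3', '4', '-0', '4']
```

View pics/c7.png

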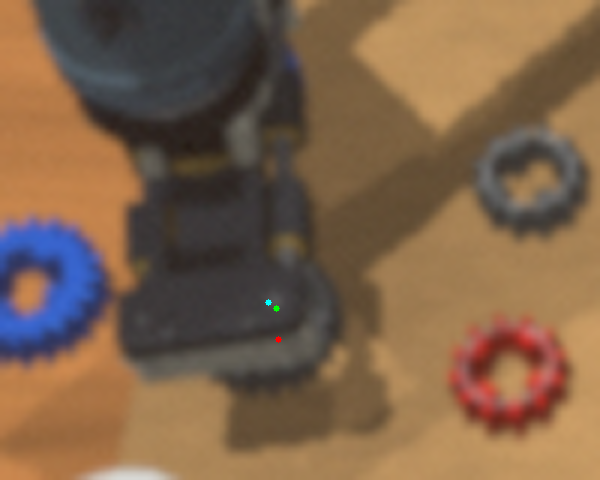

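Run:
```python
from fit import *
print(bot.get_state()["tcp_pos"],bot.get_state()["finger_gap"])
for n in ("scene","top"):
    im,d=imaging.camera(n); cv2.imwrite(f"pics/{n}4.png",im); W=cloud(n,d)
    s=bot.get_state(); M=R.from_rotvec(s["tcp_rot"]).as_matrix(); L=(W-s["tcp_pos"])@M
    m=(abs(L[...,0])<.06)&(abs(L[...,1])<.08)&(L[...,2]>-.06)&(L[...,2]<.06)
    X=L[m]; print(n,m.sum())
    for a in np.arange(-.06,.06,.008):
        k=X[(X[:,2]>=a)&(X[:,2]<a+.008)]
        if len(k): print(round(a,3),len(k),k.min(0).round(3),k.max(0).round(3))
```

```text
[ 0.51758634 -0.3676535   0.17606581] 0.09249573696947355
scene 123
-0.06 10 [-0.005 -0.057 -0.059] [ 0.011  0.067 -0.053]
-0.052 26 [-0.007 -0.058 -0.052] [ 0.011  0.065 -0.044]
-0.044 23 [-0.007 -0.058 -0.043] [ 0.011  0.065 -0.036]
-0.036 21 [-0.007 -0.046 -0.036] [ 0.011  0.066 -0.028]
-0.028 19 [-0.007 -0.048 -0.027] [ 0.011  0.064 -0.02 ]
-0.02 19 [-0.006 -0.046 -0.019] [ 0.011  0.063 -0.013]
-0.012 5 [ 0.002 -0.044 -0.012] [ 0.011  0.06  -0.006]
top 9
-0.06 1 [ 0.005  0.047 -0.057] [ 0.005  0.047 -0.057]
-0.028 2 [-0.003  0.047 -0.027] [ 0.009  0.053 -0.027]
-0.02 4 [-0.008  0.047 -0.02 ] [ 0.008  0.054 -0.013]
-0.012 2 [ 0.005  0.049 -0.009] [ 0.007  0.05  -0.007]
```

```bash
python3 plan.py .515 -.374 .03 .2
```

```text
t 5.85 tcp [ 0.5179 -0.3679  0.1767] jaw 0.204 q1,q6 [-0.79 -1.  ] tilt [-0.002  0.002 -1.   ] gap 0.093 F [-0.2  0.1 -0.5]
dx -0.0113 dy -0.0077 dz 0.2933 turn 0.0019 (alt -1.4981)
```

>>> {"name": "move_arm", "arguments": {"rows": [{"dx": -0.011, "dy": -0.008, "dz": 0.07, "turn": 0, "jaw": -1}, {"dx": -0.011, "dy": -0.008, "dz": 0.14, "turn": 0, "jaw": -1}, {"dx": -0.011, "dy": -0.008, "dz": 0.21, "turn": 0, "jaw": -1}, {"dx": -0.011, "dy": -0.008, "dz": 0.27, "turn": 0, "jaw": -1}, {"dx": -0.011, "dy": -0.008, "dz": 0.29, "turn": 0, "jaw": -1}, {"dx": -0.011, "dy": -0.008, "dz": 0.29, "turn": 0, "jaw": -1}, {"dx": -0.011, "dy": -0.008, "dz": 0.29, "turn": 0, "jaw": -1}, {"dx": -0.011, "dy": -0.008, "dz": 0.29, "turn": 0, "jaw": -1}]}}

```text
time_s: 6.52
tcp_pos: [0.5167, -0.3758, 0.0352]
tcp_rot: [1.981, 2.433, -0.001]
contact_force: [0.2, -1.2, -0.0]
finger_gap: 0.0931
```

```bash
cat > fing.py <<'E'
from h import *
def fing(n,tag):
    im,d=imaging.camera(n); cv2.imwrite(f"pics/{n}{tag}.png",im); W=cloud(n,d)
    s=bot.get_state(); M=R.from_rotvec(s["tcp_rot"]).as_matrix(); L=(W-s["tcp_pos"])@M
    m=(abs(L[...,0])<.03)&(abs(L[...,1])<.075)&(L[...,2]>-.07)&(L[...,2]<-.015)&(W[...,2]>.02)
    X=L[m]; 
    if len(X)<10: print(n,len(X)); return
    z=L[(abs(L[...,0])<.03)&(abs(L[...,1])<.075)&(W[...,2]>.02)&(L[...,2]>-.07)][:,2]
    print(n,tag,len(X),np.percentile(X,2,axis=0).round(4),np.percentile(X,98,axis=0).round(4),"tipz",z.max().round(4))
if __name__=="__main__":
    import sys; fing("scene",sys.argv[1]); fing("top",sys.argv[1])
E
python3 fing.py 5; python3 plan.py .515 -.374 -.003 .2
python3 - <<'E'
import cv2
p=cv2.imread("pics/scene5.png"); cv2.imwrite("pics/c8.png",cv2.resize(p[220:300,140:240],None,fx=6,fy=6,interpolation=cv2.INTER_CUBIC))
E
```

```text
scene 5 74 [-0.0062 -0.0586 -0.0521] [ 0.0114  0.0661 -0.0168] tipz 0.0155
top 7
t 6.62 tcp [ 0.5168 -0.3758  0.0355] jaw 0.204 q1,q6 [-0.8  -1.01] tilt [ 0.003 -0.003 -1.   ] gap 0.0931 F [-0.  -0.1  0.4]
dx 0.0045 dy -0.0030 dz 0.0770 turn 0.0020 (alt -1.4980)
```

View pics/c8.png

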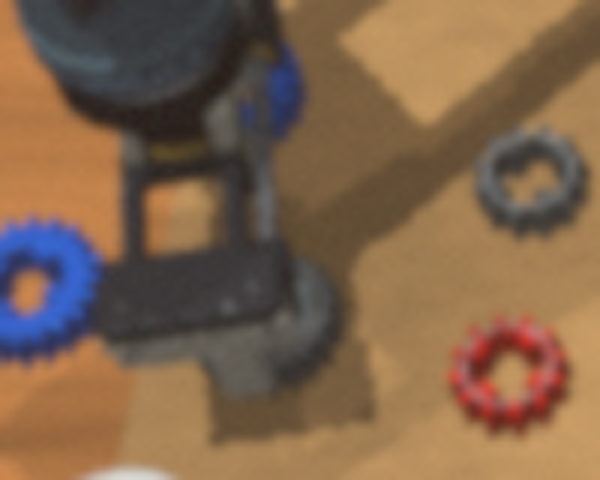

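>>> {"name": "move_arm", "arguments": {"rows": [{"dx": 0.002, "dy": -0.003, "dz": 0.02, "turn": 0, "jaw": -1}, {"dx": 0.002, "dy": -0.003, "dz": 0.04, "turn": 0, "jaw": -1}, {"dx": 0.002, "dy": -0.003, "dz": 0.06, "turn": 0, "jaw": -1}, {"dx": 0.002, "dy": -0.003, "dz": 0.075, "turn": 0, "jaw": -1}, {"dx": 0.002, "dy": -0.003, "dz": 0.075, "turn": 0, "jaw": -1}, {"dx": 0.002, "dy": -0.003, "dz": 0.075, "turn": 0, "jaw": 1}, {"dx": 0.002, "dy": -0.003, "dz": 0.075, "turn": 0, "jaw": 1}, {"dx": 0.002, "dy": -0.003, "dz": 0.075, "turn": 0, "jaw": 1}]}}

```text
time_s: 7.28
tcp_pos: [0.514, -0.3739, -0.0048]
tcp_rot: [1.984, 2.436, 0.0]
contact_force: [2.1, 0.9, 2.7]
finger_gap: 0.0776
```

>>> {"name": "move_arm", "arguments": {"rows": [{"dx": 0, "dy": 0, "dz": 0, "turn": 0, "jaw": 1}, {"dx": 0, "dy": 0, "dz": 0, "turn": 0, "jaw": 1}, {"dx": 0, "dy": 0, "dz": 0, "turn": 0, "jaw": 1}, {"dx": 0, "dy": 0, "dz": 0, "turn": 0, "jaw": 1}, {"dx": 0, "dy": 0, "dz": 0, "turn": 0, "jaw": 1}, {"dx": 0, "dy": 0, "dz": 0, "turn": 0, "jaw": 1}, {"dx": 0, "dy": 0, "dz": 0, "turn": 0, "jaw": 1}, {"dx": 0, "dy": 0, "dz": 0, "turn": 0, "jaw": 1}]}}

```text
time_s: 7.95
tcp_pos: [0.5136, -0.3737, -0.0047]
tcp_rot: [-1.983, -2.436, -0.0]
contact_force: [1.2, -0.6, -1.5]
finger_gap: 0.0674
```

```bash
python3 plan.py .515 -.374 .22 .2
```

```text
t 7.95 tcp [ 0.5136 -0.3737 -0.0047] jaw 0.204 q1,q6 [-0.8  -1.01] tilt [-0.  0. -1.] gap 0.0674 F [ 1.2 -0.6 -1.5]
dx -0.0009 dy 0.0024 dz -0.4495 turn 0.0019 (alt -1.4981)
```

>>> {"name": "move_arm", "arguments": {"rows": [{"dx": 0, "dy": 0, "dz": -0.04, "turn": 0, "jaw": 1}, {"dx": 0, "dy": 0, "dz": -0.1, "turn": 0, "jaw": 1}, {"dx": 0, "dy": 0, "dz": -0.17, "turn": 0, "jaw": 1}, {"dx": 0, "dy": 0, "dz": -0.25, "turn": 0, "jaw": 1}, {"dx": 0, "dy": 0, "dz": -0.33, "turn": 0, "jaw": 1}, {"dx": 0, "dy": 0, "dz": -0.38, "turn": 0, "jaw": 1}, {"dx": 0, "dy": 0, "dz": -0.4, "turn": 0, "jaw": 1}, {"dx": 0, "dy": 0, "dz": -0.4, "turn": 0, "jaw": 1}]}}

```text
time_s: 8.62
tcp_pos: [0.5143, -0.3745, 0.1978]
tcp_rot: [1.981, 2.433, -0.001]
contact_force: [0.9, -1.0, -4.2]
finger_gap: 0.0676
```

```bash
python3 plan.py .6635 -.0572 .195 -.206
```

```text
t 8.82 tcp [ 0.5125 -0.3726  0.1921] jaw 0.204 q1,q6 [-0.8  -1.01] tilt [-0.004  0.004 -1.   ] gap 0.0676 F [-0.5  0.3 -4.4]
dx 0.5565 dy 0.4236 dz -0.0043 turn 0.1958 (alt -1.3042)
```

>>> {"name": "move_arm", "arguments": {"rows": [{"dx": 0.05, "dy": 0.04, "dz": 0, "turn": 0.02, "jaw": 1}, {"dx": 0.11, "dy": 0.085, "dz": 0, "turn": 0.06, "jaw": 1}, {"dx": 0.17, "dy": 0.13, "dz": 0, "turn": 0.1, "jaw": 1}, {"dx": 0.23, "dy": 0.175, "dz": 0, "turn": 0.14, "jaw": 1}, {"dx": 0.29, "dy": 0.22, "dz": 0, "turn": 0.18, "jaw": 1}, {"dx": 0.35, "dy": 0.265, "dz": 0, "turn": 0.195, "jaw": 1}, {"dx": 0.41, "dy": 0.31, "dz": 0, "turn": 0.195, "jaw": 1}, {"dx": 0.47, "dy": 0.355, "dz": 0, "turn": 0.195, "jaw": 1}]}}

```text
time_s: 9.48
tcp_pos: [0.6393, -0.1056, 0.1926]
tcp_rot: [-2.434, -1.98, 0.004]
contact_force: [0.7, -0.5, -3.1]
finger_gap: 0.0672
```

```bash
python3 plan.py .6635 -.0572 .18 -.206
```

```text
t 9.73 tcp [ 0.6391 -0.1074  0.1932] jaw -0.203 q1,q6 [-0.34 -0.13] tilt [-0.004  0.001 -1.   ] gap 0.0675 F [ 0.4 -0.2 -5.6]
dx 0.1082 dy 0.0277 dz 0.0263 turn 0.0013 (alt -1.4987)
```

Run:
```python
from fit import *
t=bot.get_state(); print(t["tcp_pos"].round(4))
S=[]
for n in("scene","top"):
    im,d=imaging.camera(n); cv2.imwrite(f"pics/{n}6.png",im); np.save(n+"6.npy",d)
    u,v=map(int,proj(n,[.643,-.105,.21])); S.append(cv2.resize(im[v-30:v+30,u-30:u+30],(390,390),interpolation=cv2.INTER_CUBIC))
    print(n,fitgear(n,im,.643,-.105,.1982,.068))
    W=cloud(n,d); m=np.all((W>[.58,-.17,.205])&(W<[.70,-.04,.228]),-1); print(m.sum(),np.percentile(W[m],[1,99],axis=0).round(4))
cv2.imwrite("pics/c9.png",np.hstack(S))
```

```text
[ 0.6391 -0.1082  0.1937]
scene (array([ 0.64737713, -0.1301427 ,  1.77793114]), np.float64(7.572057763446543), [np.float64(7.6), np.float64(7.5), np.float64(7.6), np.float64(7.6), np.float64(7.6), np.float64(7.5), np.float64(7.5)])
165 [[ 0.606  -0.128   0.2059]
 [ 0.6705 -0.0742  0.2269]]
top (array([ 0.67729184, -0.17428018,  1.13914438]), np.float64(0.0), [np.float64(0.0), np.float64(0.0), np.float64(0.0), np.float64(0.0), np.float64(0.0), np.float64(0.0), np.float64(0.0)])
7 [[ 0.6348 -0.0806  0.206 ]
 [ 0.6538 -0.077   0.2264]]fit.py:30: RuntimeWarning: invalid value encountered in scalar divide
  return ((A@C-B)**2).sum()/w.sum()
```

View pics/c9.png

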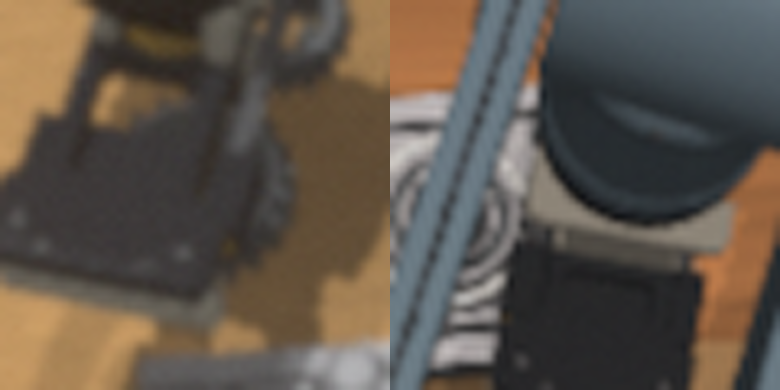

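```bash
python3 fing.py 7; python3 plan.py .6638 -.0563 .165 -.206
```

```text
scene 7 147 [-0.0231 -0.0464 -0.0473] [ 0.0298  0.0214 -0.0163] tipz 0.175
top 4
t 9.98 tcp [ 0.6395 -0.1091  0.1952] jaw -0.206 q1,q6 [-0.34 -0.13] tilt [-0.001  0.    -1.   ] gap 0.0674 F [ 0.2 -0.4 -4.1]
dx 0.1133 dy 0.0260 dz 0.0604 turn -0.0001 (alt 1.4999)
```

>>> {"name": "move_arm", "arguments": {"rows": [{"dx": 0.03, "dy": 0.007, "dz": 0, "turn": 0, "jaw": 1}, {"dx": 0.06, "dy": 0.015, "dz": 0, "turn": 0, "jaw": 1}, {"dx": 0.09, "dy": 0.021, "dz": 0.01, "turn": 0, "jaw": 1}, {"dx": 0.112, "dy": 0.026, "dz": 0.03, "turn": 0, "jaw": 1}, {"dx": 0.112, "dy": 0.026, "dz": 0.05, "turn": 0, "jaw": 1}, {"dx": 0.112, "dy": 0.026, "dz": 0.05, "turn": 0, "jaw": 1}, {"dx": 0.112, "dy": 0.026, "dz": 0.05, "turn": 0, "jaw": 1}, {"dx": 0.112, "dy": 0.026, "dz": 0.05, "turn": 0, "jaw": 1}]}}

```text
time_s: 10.65
tcp_pos: [0.6639, -0.0559, 0.1701]
tcp_rot: [-2.436, -1.983, 0.001]
contact_force: [0.4, -1.0, -4.4]
finger_gap: 0.0676
```

```bash
python3 - <<'E'
from fit import *
S=[]
A=[]
for n in("scene","top"):
    im,d=imaging.camera(n); cv2.imwrite(f"pics/{n}8.png",im); np.save(n+"8.npy",d)
    A.append(bot.get_state()["tcp_pos"].round(4))
    u,v=map(int,proj(n,[.667,-.055,.15])); S.append(cv2.resize(im[v-30:v+30,u-30:u+30],(390,390),interpolation=cv2.INTER_CUBIC))
    W=cloud(n,d); m=np.all((W>[.60,-.11,.17])&(W<[.73,.02,.2]),-1); print(m.sum(),np.percentile(W[m],[1,99],axis=0).round(4) if m.sum() else 0)
cv2.imwrite("pics/c10.png",np.hstack(S))
for i in range(4): imaging.camera("top"); A.append(bot.get_state()["tcp_pos"].round(4))
print(A)
E
python3 plan.py .6638 -.0563 .125 -.206
```

```text
138 [[ 0.6279 -0.0769  0.1788]
 [ 0.6834 -0.0227  0.1994]]
0 0
[array([ 0.6641, -0.0561,  0.1707]), array([ 0.6643, -0.0562,  0.171 ]), array([ 0.6643, -0.0562,  0.1712]), array([ 0.6643, -0.0562,  0.1712]), array([ 0.6643, -0.0561,  0.1711]), array([ 0.6643, -0.0561,  0.1711])]
t 10.95 tcp [ 0.6643 -0.0561  0.1711] jaw -0.205 q1,q6 [-0.25 -0.05] tilt [ 0.001 -0.    -1.   ] gap 0.0672 F [-0.1 -0.3 -4.8]
dx -0.0007 dy -0.0009 dz 0.0921 turn 0.0005 (alt -1.4995)
```

View pics/c10.png

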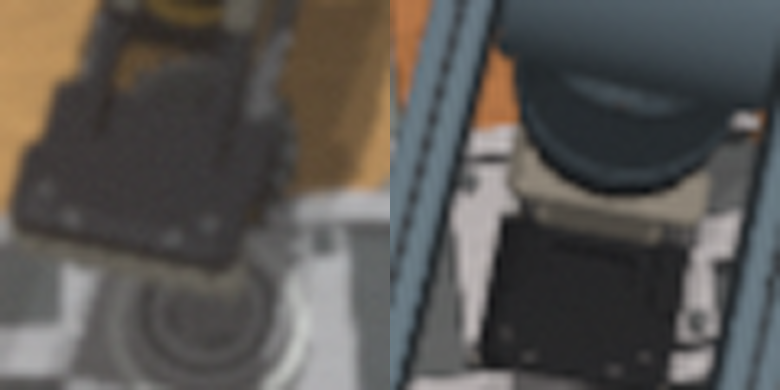

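>>> {"name": "move_arm", "arguments": {"rows": [{"dx": -0.001, "dy": -0.001, "dz": 0.02, "turn": 0, "jaw": 1}, {"dx": -0.001, "dy": -0.001, "dz": 0.04, "turn": 0, "jaw": 1}, {"dx": -0.001, "dy": -0.001, "dz": 0.06, "turn": 0, "jaw": 1}, {"dx": -0.001, "dy": -0.001, "dz": 0.075, "turn": 0, "jaw": 1}, {"dx": -0.001, "dy": -0.001, "dz": 0.085, "turn": 0, "jaw": 1}, {"dx": -0.001, "dy": -0.001, "dz": 0.09, "turn": 0, "jaw": 1}, {"dx": -0.001, "dy": -0.001, "dz": 0.09, "turn": 0, "jaw": 1}, {"dx": -0.001, "dy": -0.001, "dz": 0.09, "turn": 0, "jaw": 1}]}}

```text
time_s: 11.62
tcp_pos: [0.6645, -0.0558, 0.1259]
tcp_rot: [2.435, 1.983, 0.002]
contact_force: [3.5, 1.5, -2.6]
finger_gap: 0.0673
```

```bash
python3 plan.py .6638 -.0563 .115 -.206
```

```text
t 11.62 tcp [ 0.6645 -0.0558  0.1259] jaw -0.204 q1,q6 [-0.25 -0.05] tilt [ 0.002 -0.    -1.   ] gap 0.0673 F [ 3.5  1.5 -2.6]
dx -0.0012 dy -0.0011 dz 0.0217 turn 0.0009 (alt -1.4991)
```

>>> {"name": "move_arm", "arguments": {"rows": [{"dx": 0.001, "dy": 0.002, "dz": 0.002, "turn": 0, "jaw": 1}, {"dx": 0.001, "dy": 0.002, "dz": 0.004, "turn": 0, "jaw": 1}, {"dx": 0.001, "dy": 0.002, "dz": 0.006, "turn": 0, "jaw": 1}, {"dx": 0.001, "dy": 0.002, "dz": 0.008, "turn": 0, "jaw": 1}, {"dx": 0.001, "dy": 0.002, "dz": 0.01, "turn": 0, "jaw": 1}, {"dx": 0.001, "dy": 0.002, "dz": 0.012, "turn": 0, "jaw": 1}, {"dx": 0.001, "dy": 0.002, "dz": 0.012, "turn": 0, "jaw": 1}, {"dx": 0.001, "dy": 0.002, "dz": 0.012, "turn": 0, "jaw": 1}]}}

```text
time_s: 12.28
tcp_pos: [0.6656, -0.0557, 0.1206]
tcp_rot: [2.435, 1.982, 0.003]
contact_force: [5.3, 1.4, 2.7]
finger_gap: 0.0675
```

>>> {"name": "move_arm", "arguments": {"rows": [{"dx": 0.001, "dy": 0.002, "dz": 0.0, "turn": 0, "jaw": 1}, {"dx": 0.001, "dy": 0.003, "dz": 0.001, "turn": 0, "jaw": 1}, {"dx": 0.001, "dy": 0.003, "dz": 0.002, "turn": 0, "jaw": 1}, {"dx": 0.001, "dy": 0.003, "dz": 0.003, "turn": 0, "jaw": 1}, {"dx": 0.001, "dy": 0.003, "dz": 0.004, "turn": 0, "jaw": 1}, {"dx": 0.001, "dy": 0.003, "dz": 0.004, "turn": 0, "jaw": 1}, {"dx": 0.001, "dy": 0.003, "dz": 0.004, "turn": 0, "jaw": 1}, {"dx": 0.001, "dy": 0.003, "dz": 0.004, "turn": 0, "jaw": 1}]}}

```text
time_s: 12.95
tcp_pos: [0.6662, -0.0557, 0.1171]
tcp_rot: [-2.436, -1.983, 0.0]
contact_force: [4.7, -0.3, -2.9]
finger_gap: 0.0677
```

>>> {"name": "move_arm", "arguments": {"rows": [{"dx": 0, "dy": 0.002, "dz": 0.004, "turn": 0, "jaw": 1}, {"dx": 0, "dy": 0.002, "dz": 0.008, "turn": 0, "jaw": 1}, {"dx": 0, "dy": 0.002, "dz": 0.012, "turn": 0, "jaw": 1}, {"dx": 0, "dy": 0.002, "dz": 0.016, "turn": 0, "jaw": 1}, {"dx": 0, "dy": 0.002, "dz": 0.02, "turn": 0, "jaw": 1}, {"dx": 0, "dy": 0.002, "dz": 0.02, "turn": 0, "jaw": 1}, {"dx": 0, "dy": 0.002, "dz": 0.02, "turn": 0, "jaw": 1}, {"dx": 0, "dy": 0.002, "dz": 0.02, "turn": 0, "jaw": 1}]}}

```text
time_s: 13.62
tcp_pos: [0.6666, -0.0557, 0.1069]
tcp_rot: [-2.436, -1.983, 0.002]
contact_force: [1.3, 0.3, -6.0]
finger_gap: 0.0672
```

>>> {"name": "move_arm", "arguments": {"rows": [{"dx": 0, "dy": 0, "dz": 0.015, "turn": 0, "jaw": 1}, {"dx": 0, "dy": 0, "dz": 0.03, "turn": 0, "jaw": 1}, {"dx": 0, "dy": 0, "dz": 0.045, "turn": 0, "jaw": 1}, {"dx": 0, "dy": 0, "dz": 0.06, "turn": 0, "jaw": 1}, {"dx": 0, "dy": 0, "dz": 0.075, "turn": 0, "jaw": 1}, {"dx": 0, "dy": 0, "dz": 0.085, "turn": 0, "jaw": 1}, {"dx": 0, "dy": 0, "dz": 0.088, "turn": 0, "jaw": 1}, {"dx": 0, "dy": 0, "dz": 0.088, "turn": 0, "jaw": 1}]}}

```text
time_s: 14.28
tcp_pos: [0.6668, -0.0556, 0.0627]
tcp_rot: [-2.436, -1.983, 0.001]
contact_force: [0.5, -1.2, -5.2]
finger_gap: 0.0676
```

>>> {"name": "move_arm", "arguments": {"rows": [{"dx": 0, "dy": 0, "dz": 0.002, "turn": 0, "jaw": 1}, {"dx": 0, "dy": 0, "dz": 0.002, "turn": 0, "jaw": -1}, {"dx": 0, "dy": 0, "dz": 0.002, "turn": 0, "jaw": -1}, {"dx": 0, "dy": 0, "dz": 0.002, "turn": 0, "jaw": -1}, {"dx": 0, "dy": 0, "dz": 0.002, "turn": 0, "jaw": -1}, {"dx": 0, "dy": 0, "dz": -0.04, "turn": 0, "jaw": -1}, {"dx": 0, "dy": 0, "dz": -0.11, "turn": 0, "jaw": -1}, {"dx": 0, "dy": 0, "dz": -0.19, "turn": 0, "jaw": -1}]}}

```text
time_s: 14.95
tcp_pos: [0.6656, -0.0553, 0.1576]
tcp_rot: [-2.433, -1.981, 0.005]
contact_force: [1.1, -0.5, -0.2]
finger_gap: 0.093
```

```bash
python3 plan.py .44 -.16 .25 0.0
```

```text
t 15.2 tcp [ 0.6671 -0.0557  0.159 ] jaw -0.204 q1,q6 [-0.25 -0.05] tilt [ 0.001 -0.    -1.   ] gap 0.0928 F [-0.   0.7 -0.8]
dx -0.2965 dy -0.4023 dz -0.1824 turn -0.0975 (alt 1.4025)
```

```bash
python3 plan.py .4425 -.098 .16 0.39
```

```text
t 15.35 tcp [ 0.6661 -0.0555  0.1568] jaw -0.204 q1,q6 [-0.25 -0.05] tilt [-0.003  0.001 -1.   ] gap 0.0931 F [ 0.8 -0.7 -0.5]
dx -0.1740 dy -0.4207 dz -0.0051 turn -0.2838 (alt 1.2162)
```

>>> {"name": "move_arm", "arguments": {"rows": [{"dx": -0.02, "dy": -0.06, "dz": -0.03, "turn": 0, "jaw": -1}, {"dx": -0.05, "dy": -0.12, "dz": -0.03, "turn": -0.05, "jaw": -1}, {"dx": -0.08, "dy": -0.19, "dz": -0.02, "turn": -0.1, "jaw": -1}, {"dx": -0.11, "dy": -0.26, "dz": 0, "turn": -0.15, "jaw": -1}, {"dx": -0.14, "dy": -0.33, "dz": 0.05, "turn": -0.2, "jaw": -1}, {"dx": -0.174, "dy": -0.4, "dz": 0.08, "turn": -0.25, "jaw": -1}, {"dx": -0.174, "dy": -0.42, "dz": 0.1, "turn": -0.284, "jaw": -1}, {"dx": -0.174, "dy": -0.42, "dz": 0.1, "turn": -0.284, "jaw": -1}]}}

```text
time_s: 16.02
tcp_pos: [0.438, -0.0966, 0.1053]
tcp_rot: [-1.742, -2.604, 0.002]
contact_force: [-0.9, 0.1, -1.6]
finger_gap: 0.093
```

```bash
python3 - <<'E'
from shaft import *
S=[]
for n in("scene","top"):
    im,d=imaging.camera(n); cv2.imwrite(f"pics/{n}9.png",im); np.save(n+"9.npy",d)
    u,v=map(int,proj(n,[.667,-.055,.1])); S.append(cv2.resize(im[v-30:v+30,u-30:u+30],(390,390),interpolation=cv2.INTER_CUBIC))
    W=cloud(n,d); m=np.all((W>[.62,-.10,.07])&(W<[.71,-.01,.105]),-1); X=W[m]; print(n,np.percentile(X,[2,50,98],axis=0).round(4))
    print(fitshaft(n,im,.6675,-.0555,.09)[:2])
    if n=="scene": print(fitgear(n,im,.446,-.097,.001,.06)); print(fitgear(n,im,.442,-.2634,.001,.052))
cv2.imwrite("pics/c11.png",np.hstack(S))
E
python3 plan.py .4425 -.098 .0 0.39
```

```text
scene [[ 0.6426 -0.0848  0.0711]
 [ 0.6799 -0.0528  0.0865]
 [ 0.7006 -0.0247  0.101 ]]
[(np.float64(489.7), array([ 0.6679, -0.056 ]), np.float64(1.129)), (np.float64(489.8), array([ 0.6679, -0.056 ]), np.float64(1.129))]
(array([ 0.44641081, -0.09650412,  0.10508713]), np.float64(113.53848786759903), [np.float64(227.5), np.float64(147.4), np.float64(121.8), np.float64(113.5), np.float64(125.1), np.float64(154.7), np.float64(233.7)])
(array([ 0.44199825, -0.26340394,  1.42669707]), np.float64(141.92301319491457), [np.float64(734.0), np.float64(394.3), np.float64(213.5), np.float64(141.9), np.float64(196.6), np.float64(346.7), np.float64(676.3)])
top [[ 0.6378 -0.0869  0.074 ]
 [ 0.6615 -0.0555  0.0884]
 [ 0.6959 -0.0284  0.0993]]
[(np.float64(486.2), array([ 0.6675, -0.0559]), np.float64(1.12)), (np.float64(487.4), array([ 0.6675, -0.0559]), np.float64(1.12))]
t 16.27 tcp [ 0.4459 -0.0987  0.1093] jaw 0.39 q1,q6 [-0.46 -0.85] tilt [ 0.002 -0.001 -1.   ] gap 0.0928 F [ 0.1 -0.7  1. ]
dx 0.0043 dy -0.0061 dz 0.2186 turn -0.0002 (alt 1.4998)
```

View pics/c11.png

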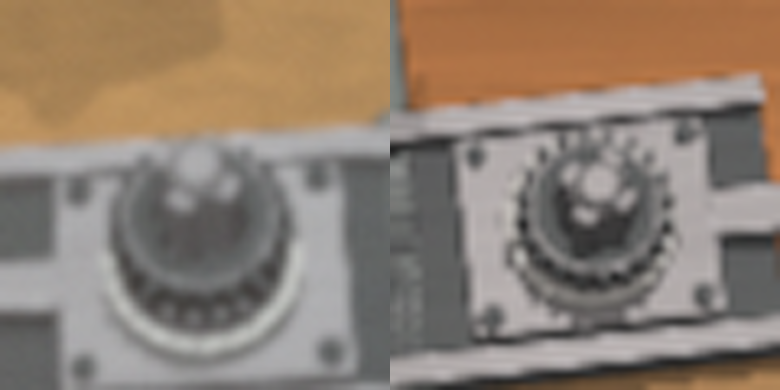

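View pics/scene9.png

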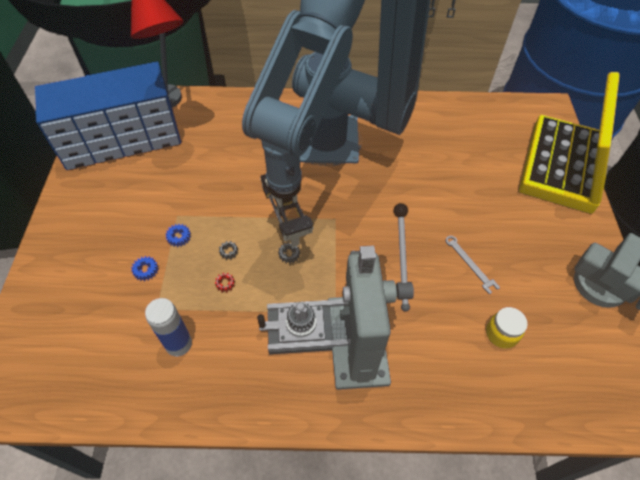

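```bash
python3 - <<'E'
from h import *
for i in range(4): imaging.camera("top"); print(bot.get_state()["tcp_pos"].round(4))
E
python3 plan.py .4425 -.098 -.004 0.39
```

```text
[ 0.4458 -0.0986  0.1092]
[ 0.4455 -0.0985  0.1091]
[ 0.4452 -0.0984  0.109 ]
[ 0.4448 -0.0983  0.1088]
t 16.47 tcp [ 0.4448 -0.0983  0.1088] jaw 0.391 q1,q6 [-0.46 -0.85] tilt [ 0.001 -0.    -1.   ] gap 0.0932 F [ 0.9 -0.3 -0. ]
dx 0.0025 dy -0.0042 dz 0.2257 turn 0.0004 (alt -1.4996)
```

>>> {"name": "move_arm", "arguments": {"rows": [{"dx": 0.001, "dy": -0.002, "dz": 0.05, "turn": 0, "jaw": -1}, {"dx": 0.001, "dy": -0.002, "dz": 0.1, "turn": 0, "jaw": -1}, {"dx": 0.001, "dy": -0.002, "dz": 0.15, "turn": 0, "jaw": -1}, {"dx": 0.001, "dy": -0.002, "dz": 0.19, "turn": 0, "jaw": -1}, {"dx": 0.001, "dy": -0.002, "dz": 0.21, "turn": 0, "jaw": -1}, {"dx": 0.001, "dy": -0.002, "dz": 0.221, "turn": 0, "jaw": -1}, {"dx": 0.001, "dy": -0.002, "dz": 0.221, "turn": 0, "jaw": -1}, {"dx": 0.001, "dy": -0.002, "dz": 0.221, "turn": 0, "jaw": 1}]}}

```text
time_s: 17.13
tcp_pos: [0.4432, -0.0983, -0.0017]
tcp_rot: [1.748, 2.61, 0.0]
contact_force: [0.4, -0.8, 0.1]
finger_gap: 0.0898
```

>>> {"name": "move_arm", "arguments": {"rows": [{"dx": 0, "dy": 0, "dz": 0, "turn": 0, "jaw": 1}, {"dx": 0, "dy": 0, "dz": 0, "turn": 0, "jaw": 1}, {"dx": 0, "dy": 0, "dz": 0, "turn": 0, "jaw": 1}, {"dx": 0, "dy": 0, "dz": 0, "turn": 0, "jaw": 1}, {"dx": 0, "dy": 0, "dz": 0, "turn": 0, "jaw": 1}, {"dx": 0, "dy": 0, "dz": 0, "turn": 0, "jaw": 1}, {"dx": 0, "dy": 0, "dz": 0, "turn": 0, "jaw": 1}, {"dx": 0, "dy": 0, "dz": 0, "turn": 0, "jaw": 1}]}}

```text
time_s: 17.8
tcp_pos: [0.4436, -0.0984, -0.0014]
tcp_rot: [1.747, 2.609, 0.001]
contact_force: [1.9, 1.2, 6.0]
finger_gap: 0.0593
```

```bash
python3 plan.py .4425 -.098 .19 0.39
```

```text
t 17.8 tcp [ 0.4436 -0.0984 -0.0014] jaw 0.39 q1,q6 [-0.46 -0.86] tilt [ 0.002 -0.001 -1.   ] gap 0.0593 F [1.9 1.2 6. ]
dx 0.0012 dy -0.0012 dz -0.3827 turn 0.0002 (alt -1.4998)
```

>>> {"name": "move_arm", "arguments": {"rows": [{"dx": 0, "dy": 0, "dz": -0.04, "turn": 0, "jaw": 1}, {"dx": 0, "dy": 0, "dz": -0.1, "turn": 0, "jaw": 1}, {"dx": 0, "dy": 0, "dz": -0.17, "turn": 0.04, "jaw": 1}, {"dx": 0, "dy": 0, "dz": -0.24, "turn": 0.09, "jaw": 1}, {"dx": 0, "dy": 0, "dz": -0.3, "turn": 0.14, "jaw": 1}, {"dx": 0, "dy": 0, "dz": -0.35, "turn": 0.19, "jaw": 1}, {"dx": 0, "dy": 0, "dz": -0.38, "turn": 0.24, "jaw": 1}, {"dx": 0, "dy": 0, "dz": -0.38, "turn": 0.267, "jaw": 1}]}}

```text
time_s: 18.47
tcp_pos: [0.4439, -0.0989, 0.1911]
tcp_rot: [2.403, 2.017, 0.002]
contact_force: [0.1, 0.3, -3.6]
finger_gap: 0.059
```

```bash
python3 plan.py .6667 -.0557 .175 -.17
```

```text
t 18.67 tcp [ 0.4416 -0.0978  0.187 ] jaw -0.167 q1,q6 [-0.47 -0.3 ] tilt [-0.003  0.001 -1.   ] gap 0.0592 F [-0.6  0.1 -4.1]
dx 0.1576 dy 0.4300 dz 0.0229 turn 0.0016 (alt -1.4984)
```

>>> {"name": "move_arm", "arguments": {"rows": [{"dx": 0.02, "dy": 0.06, "dz": 0, "turn": 0, "jaw": 1}, {"dx": 0.05, "dy": 0.135, "dz": 0, "turn": 0, "jaw": 1}, {"dx": 0.08, "dy": 0.21, "dz": 0, "turn": 0, "jaw": 1}, {"dx": 0.105, "dy": 0.285, "dz": 0, "turn": 0, "jaw": 1}, {"dx": 0.13, "dy": 0.35, "dz": 0, "turn": 0, "jaw": 1}, {"dx": 0.15, "dy": 0.4, "dz": 0.01, "turn": 0, "jaw": 1}, {"dx": 0.158, "dy": 0.42, "dz": 0.02, "turn": 0, "jaw": 1}, {"dx": 0.158, "dy": 0.426, "dz": 0.02, "turn": 0, "jaw": 1}]}}

```text
time_s: 19.33
tcp_pos: [0.6658, -0.055, 0.1741]
tcp_rot: [-2.394, -2.026, 0.005]
contact_force: [-0.4, 0.1, -3.2]
finger_gap: 0.0595
```

```bash
python3 - <<'E'
from h import *
for i in range(8): imaging.camera("scene"); s=bot.get_state(); print(s["tcp_pos"].round(4))
E
python3 plan.py .6667 -.0557 .132 -.17
```

```text
[ 0.6652 -0.0558  0.175 ]
[ 0.6645 -0.0561  0.176 ]
[ 0.6644 -0.0563  0.177 ]
[ 0.6644 -0.0565  0.1778]
[ 0.6646 -0.0566  0.1783]
[ 0.6649 -0.0565  0.1787]
[ 0.6651 -0.0566  0.1789]
[ 0.6653 -0.0566  0.179 ]
t 19.73 tcp [ 0.6653 -0.0566  0.179 ] jaw -0.169 q1,q6 [-0.25 -0.08] tilt [ 0.001 -0.    -1.   ] gap 0.0597 F [ 0.2  0.4 -2.9]
dx 0.0022 dy 0.0023 dz 0.0940 turn 0.0003 (alt -1.4997)
```

>>> {"name": "move_arm", "arguments": {"rows": [{"dx": 0.002, "dy": 0.003, "dz": 0.02, "turn": 0, "jaw": 1}, {"dx": 0.002, "dy": 0.003, "dz": 0.04, "turn": 0, "jaw": 1}, {"dx": 0.002, "dy": 0.003, "dz": 0.06, "turn": 0, "jaw": 1}, {"dx": 0.002, "dy": 0.003, "dz": 0.08, "turn": 0, "jaw": 1}, {"dx": 0.002, "dy": 0.003, "dz": 0.09, "turn": 0, "jaw": 1}, {"dx": 0.002, "dy": 0.003, "dz": 0.1, "turn": 0, "jaw": 1}, {"dx": 0.002, "dy": 0.003, "dz": 0.1, "turn": 0, "jaw": 1}, {"dx": 0.002, "dy": 0.003, "dz": 0.1, "turn": 0, "jaw": 1}]}}

```text
time_s: 20.4
tcp_pos: [0.6676, -0.0553, 0.1277]
tcp_rot: [-2.4, -2.026, 0.001]
contact_force: [-0.7, 0.1, -3.5]
finger_gap: 0.0594
```

```bash
python3 plan.py .6667 -.0557 .12 -.17
```

```text
t 20.45 tcp [ 0.6679 -0.0554  0.1282] jaw -0.169 q1,q6 [-0.25 -0.08] tilt [ 0. -0. -1.] gap 0.0591 F [ 0.4  0.  -2.8]
dx -0.0010 dy -0.0023 dz 0.0165 turn 0.0006 (alt -1.4994)
```

No contact forces: on the pilot freely. Continue down gently past the key tops.

>>> {"name": "move_arm", "arguments": {"rows": [{"dx": 0, "dy": -0.001, "dz": 0.004, "turn": 0, "jaw": 1}, {"dx": 0, "dy": -0.001, "dz": 0.008, "turn": 0, "jaw": 1}, {"dx": 0, "dy": -0.001, "dz": 0.011, "turn": 0, "jaw": 1}, {"dx": 0, "dy": -0.001, "dz": 0.014, "turn": 0, "jaw": 1}, {"dx": 0, "dy": -0.001, "dz": 0.017, "turn": 0, "jaw": 1}, {"dx": 0, "dy": -0.001, "dz": 0.02, "turn": 0, "jaw": 1}, {"dx": 0, "dy": -0.001, "dz": 0.02, "turn": 0, "jaw": 1}, {"dx": 0, "dy": -0.001, "dz": 0.02, "turn": 0, "jaw": 1}]}}

```text
time_s: 21.12
tcp_pos: [0.6671, -0.0552, 0.1179]
tcp_rot: [-2.401, -2.026, 0.0]
contact_force: [0.3, 1.1, -3.2]
finger_gap: 0.0591
```

>>> {"name": "move_arm", "arguments": {"rows": [{"dx": 0, "dy": 0, "dz": 0.01, "turn": 0, "jaw": 1}, {"dx": 0, "dy": 0, "dz": 0.02, "turn": 0, "jaw": 1}, {"dx": 0, "dy": 0, "dz": 0.03, "turn": 0, "jaw": 1}, {"dx": 0, "dy": 0, "dz": 0.04, "turn": 0, "jaw": 1}, {"dx": 0, "dy": 0, "dz": 0.05, "turn": 0, "jaw": 1}, {"dx": 0, "dy": 0, "dz": 0.055, "turn": 0, "jaw": 1}, {"dx": 0, "dy": 0, "dz": 0.058, "turn": 0, "jaw": 1}, {"dx": 0, "dy": 0, "dz": 0.058, "turn": 0, "jaw": 1}]}}

```text
time_s: 21.78
tcp_pos: [0.6669, -0.0552, 0.0885]
tcp_rot: [-2.4, -2.026, 0.001]
contact_force: [0.1, 0.2, -2.6]
finger_gap: 0.0592
```

>>> {"name": "move_arm", "arguments": {"rows": [{"dx": 0, "dy": 0, "dz": 0, "turn": 0, "jaw": -1}, {"dx": 0, "dy": 0, "dz": 0, "turn": 0, "jaw": -1}, {"dx": 0, "dy": 0, "dz": 0, "turn": 0, "jaw": -1}, {"dx": 0, "dy": 0, "dz": 0, "turn": 0, "jaw": -1}, {"dx": 0, "dy": 0, "dz": 0, "turn": 0, "jaw": -1}, {"dx": 0, "dy": 0, "dz": -0.04, "turn": 0, "jaw": -1}, {"dx": 0, "dy": 0, "dz": -0.11, "turn": 0, "jaw": -1}, {"dx": 0, "dy": 0, "dz": -0.17, "turn": 0, "jaw": -1}]}}

```text
time_s: 22.45
tcp_pos: [0.6667, -0.0552, 0.1747]
tcp_rot: [-2.4, -2.026, 0.001]
contact_force: [0.8, 0.2, -0.6]
finger_gap: 0.0931
```

```bash
python3 plan.py .4395 -.264 .16 0.3
```

```text
t 22.7 tcp [ 0.6668 -0.0552  0.1738] jaw -0.169 q1,q6 [-0.25 -0.08] tilt [-0.  0. -1.] gap 0.0931 F [-1.  -0.3 -0. ]
dx -0.4881 dy -0.3780 dz 0.0276 turn -0.2238 (alt 1.2762)
```

>>> {"name": "move_arm", "arguments": {"rows": [{"dx": -0.05, "dy": -0.04, "dz": -0.02, "turn": 0, "jaw": -1}, {"dx": -0.11, "dy": -0.09, "dz": -0.02, "turn": -0.04, "jaw": -1}, {"dx": -0.17, "dy": -0.14, "dz": -0.02, "turn": -0.09, "jaw": -1}, {"dx": -0.23, "dy": -0.19, "dz": -0.01, "turn": -0.14, "jaw": -1}, {"dx": -0.29, "dy": -0.24, "dz": 0, "turn": -0.19, "jaw": -1}, {"dx": -0.35, "dy": -0.28, "dz": 0.03, "turn": -0.24, "jaw": -1}, {"dx": -0.41, "dy": -0.33, "dz": 0.06, "turn": -0.29, "jaw": -1}, {"dx": -0.46, "dy": -0.36, "dz": 0.08, "turn": -0.319, "jaw": -1}]}}

```text
time_s: 23.42
tcp_pos: [0.4472, -0.2515, 0.1314]
tcp_rot: [-1.594, -2.701, -0.001]
contact_force: [0.1, -0.2, -0.3]
finger_gap: 0.0932
```

```bash
python3 - <<'E'
from shaft import *
S=[]
for n in("scene","top"):
    im,d=imaging.camera(n); cv2.imwrite(f"pics/{n}10.png",im); np.save(n+"10.npy",d)
    u,v=map(int,proj(n,[.667,-.055,.1])); S.append(cv2.resize(im[v-30:v+30,u-30:u+30],(390,390),interpolation=cv2.INTER_CUBIC))
    W=cloud(n,d); m=np.all((W>[.62,-.10,.07])&(W<[.71,-.01,.122]),-1); X=W[m]; print(n,np.percentile(X,[2,50,98],axis=0).round(4))
    print(fitshaft(n,im,.6675,-.0555,.11)[:2])
    if n=="scene": print(fitgear(n,im,.442,-.2634,.001,.052))
cv2.imwrite("pics/c12.png",np.hstack(S))
for i in range(5): imaging.camera("top")
E
python3 plan.py .4388 -.265 .05 0.5
```

```text
scene [[ 0.6467 -0.0843  0.0714]
 [ 0.6826 -0.0538  0.1053]
 [ 0.7013 -0.0248  0.1207]]
[(np.float64(479.5), array([ 0.668 , -0.0556]), np.float64(1.091)), (np.float64(479.8), array([ 0.6678, -0.0556]), np.float64(1.095))]
(array([ 0.44296637, -0.26428805, -0.09588277]), np.float64(272.38661728769705), [np.float64(634.7), np.float64(405.7), np.float64(308.8), np.float64(272.4), np.float64(304.5), np.float64(387.0), np.float64(557.7)])
top [[ 0.6394 -0.0865  0.074 ]
 [ 0.6611 -0.0555  0.1076]
 [ 0.6968 -0.0283  0.1186]]
[(np.float64(376.6), array([ 0.6677, -0.056 ]), np.float64(1.112)), (np.float64(377.7), array([ 0.6677, -0.056 ]), np.float64(1.11))]
t 23.77 tcp [ 0.452  -0.251   0.1341] jaw 0.5 q1,q6 [-0.72 -1.22] tilt [ 0.  0. -1.] gap 0.0932 F [ 0.1  0.6 -0.3]
dx -0.0119 dy -0.0366 dz 0.1682 turn -0.0001 (alt 1.4999)
```

View pics/c12.png

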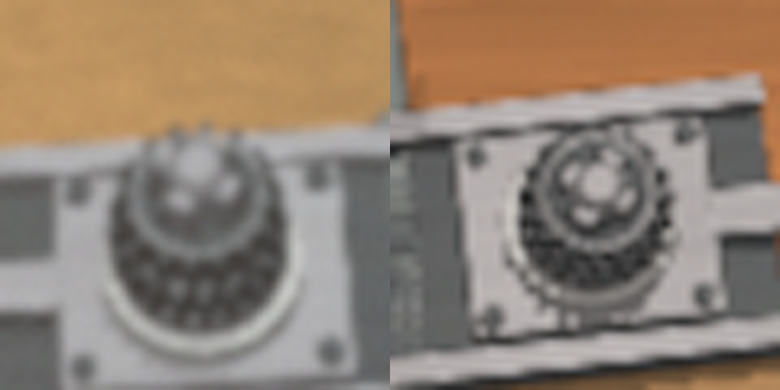

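View pics/scene10.png

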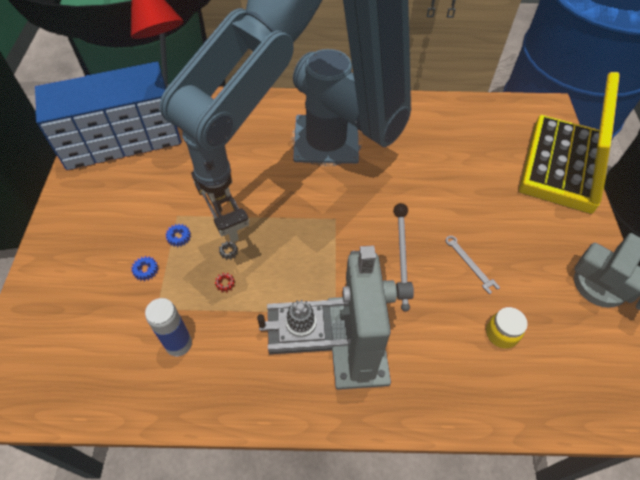

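>>> {"name": "move_arm", "arguments": {"rows": [{"dx": -0.012, "dy": -0.036, "dz": 0.05, "turn": 0, "jaw": -1}, {"dx": -0.012, "dy": -0.036, "dz": 0.1, "turn": 0, "jaw": -1}, {"dx": -0.012, "dy": -0.036, "dz": 0.15, "turn": 0, "jaw": -1}, {"dx": -0.012, "dy": -0.036, "dz": 0.16, "turn": 0, "jaw": -1}, {"dx": -0.012, "dy": -0.036, "dz": 0.16, "turn": 0, "jaw": -1}, {"dx": -0.012, "dy": -0.036, "dz": 0.16, "turn": 0, "jaw": -1}, {"dx": -0.012, "dy": -0.036, "dz": 0.16, "turn": 0, "jaw": -1}, {"dx": -0.012, "dy": -0.036, "dz": 0.16, "turn": 0, "jaw": -1}]}}

```text
time_s: 24.43
tcp_pos: [0.4393, -0.2662, 0.0556]
tcp_rot: [1.601, 2.699, -0.001]
contact_force: [0.0, 0.6, 0.8]
finger_gap: 0.0928
```

```bash
python3 plan.py .4388 -.265 -.003 0.5
```

```text
t 24.43 tcp [ 0.4393 -0.2662  0.0556] jaw 0.5 q1,q6 [-0.76 -1.26] tilt [ 0.002 -0.002 -1.   ] gap 0.0928 F [0.  0.6 0.8]
dx 0.0030 dy 0.0001 dz 0.1172 turn 0.0000 (alt -1.5000)
```

>>> {"name": "move_arm", "arguments": {"rows": [{"dx": 0.002, "dy": 0, "dz": 0.03, "turn": 0, "jaw": -1}, {"dx": 0.002, "dy": 0, "dz": 0.06, "turn": 0, "jaw": -1}, {"dx": 0.002, "dy": 0, "dz": 0.09, "turn": 0, "jaw": -1}, {"dx": 0.002, "dy": 0, "dz": 0.112, "turn": 0, "jaw": -1}, {"dx": 0.002, "dy": 0, "dz": 0.112, "turn": 0, "jaw": -1}, {"dx": 0.002, "dy": 0, "dz": 0.112, "turn": 0, "jaw": 1}, {"dx": 0.002, "dy": 0, "dz": 0.112, "turn": 0, "jaw": 1}, {"dx": 0.002, "dy": 0, "dz": 0.112, "turn": 0, "jaw": 1}]}}

```text
time_s: 25.1
tcp_pos: [0.4385, -0.2655, -0.0007]
tcp_rot: [1.602, 2.7, -0.001]
contact_force: [0.2, 0.9, -0.1]
finger_gap: 0.0776
```

>>> {"name": "move_arm", "arguments": {"rows": [{"dx": 0, "dy": 0, "dz": 0, "turn": 0, "jaw": 1}, {"dx": 0, "dy": 0, "dz": 0, "turn": 0, "jaw": 1}, {"dx": 0, "dy": 0, "dz": 0, "turn": 0, "jaw": 1}, {"dx": 0, "dy": 0, "dz": 0, "turn": 0, "jaw": 1}, {"dx": 0, "dy": 0, "dz": 0, "turn": 0, "jaw": 1}, {"dx": 0, "dy": 0, "dz": 0, "turn": 0, "jaw": 1}, {"dx": 0, "dy": 0, "dz": 0, "turn": 0, "jaw": 1}, {"dx": 0, "dy": 0, "dz": 0, "turn": 0, "jaw": 1}]}}

```text
time_s: 25.77
tcp_pos: [0.4383, -0.265, -0.0015]
tcp_rot: [1.603, 2.7, 0.0]
contact_force: [2.3, 1.9, 6.1]
finger_gap: 0.0513
```

```bash
python3 plan.py .4388 -.265 .195 0.22
```

```text
t 25.77 tcp [ 0.4383 -0.265  -0.0015] jaw 0.499 q1,q6 [-0.76 -1.26] tilt [ 0.001 -0.001 -1.   ] gap 0.0513 F [2.3 1.9 6.1]
dx -0.0009 dy 0.0011 dz -0.3929 turn 0.1333 (alt -1.3667)
```

>>> {"name": "move_arm", "arguments": {"rows": [{"dx": 0, "dy": 0, "dz": -0.04, "turn": 0, "jaw": 1}, {"dx": 0, "dy": 0, "dz": -0.1, "turn": 0, "jaw": 1}, {"dx": 0, "dy": 0, "dz": -0.17, "turn": 0.03, "jaw": 1}, {"dx": 0, "dy": 0, "dz": -0.24, "turn": 0.06, "jaw": 1}, {"dx": 0, "dy": 0, "dz": -0.3, "turn": 0.09, "jaw": 1}, {"dx": 0, "dy": 0, "dz": -0.35, "turn": 0.12, "jaw": 1}, {"dx": 0, "dy": 0, "dz": -0.38, "turn": 0.14, "jaw": 1}, {"dx": 0, "dy": 0, "dz": -0.39, "turn": 0.143, "jaw": 1}]}}

```text
time_s: 26.43
tcp_pos: [0.438, -0.2656, 0.1952]
tcp_rot: [1.989, 2.428, -0.001]
contact_force: [0.1, 0.2, -1.9]
finger_gap: 0.0514
```

```bash
python3 plan.py .58 -.13 .195 .2
```

```text
t 26.63 tcp [ 0.4367 -0.2641  0.1913] jaw 0.201 q1,q6 [-0.76 -0.96] tilt [-0.003  0.002 -1.   ] gap 0.0513 F [-0.2 -0.  -3.1]
dx 0.2056 dy 0.3343 dz -0.0077 turn 0.0004 (alt -1.4996)
```

>>> {"name": "move_arm", "arguments": {"rows": [{"dx": 0.03, "dy": 0.05, "dz": 0, "turn": 0, "jaw": 1}, {"dx": 0.06, "dy": 0.1, "dz": 0, "turn": 0, "jaw": 1}, {"dx": 0.1, "dy": 0.16, "dz": 0, "turn": 0, "jaw": 1}, {"dx": 0.14, "dy": 0.22, "dz": 0, "turn": 0, "jaw": 1}, {"dx": 0.17, "dy": 0.28, "dz": 0, "turn": 0, "jaw": 1}, {"dx": 0.2, "dy": 0.32, "dz": 0, "turn": 0, "jaw": 1}, {"dx": 0.205, "dy": 0.334, "dz": 0, "turn": 0, "jaw": 1}, {"dx": 0.205, "dy": 0.334, "dz": 0, "turn": 0, "jaw": 1}]}}

```text
time_s: 27.3
tcp_pos: [0.5812, -0.1294, 0.1906]
tcp_rot: [-1.982, -2.433, 0.001]
contact_force: [-0.4, -0.0, -3.1]
finger_gap: 0.0509
```

```bash
for i in 1 2 3; do python3 plan.py .667 -.0555 .175 .2|tail -1; python3 -c "
from h import *
imaging.camera('top')"; done;  python3 plan.py .667 -.0555 .175 .2
```

```text
dx 0.1157 dy 0.2013 dz 0.0342 turn -0.0005 (alt 1.4995)
dx 0.1162 dy 0.2010 dz 0.0350 turn -0.0008 (alt 1.4992)
dx 0.1163 dy 0.2006 dz 0.0357 turn -0.0008 (alt 1.4992)
t 27.65 tcp [ 0.5803 -0.1322  0.1931] jaw 0.198 q1,q6 [-0.41 -0.61] tilt [-0. -0. -1.] gap 0.0512 F [ 0.5  0.5 -2.7]
dx 0.1162 dy 0.2003 dz 0.0361 turn -0.0008 (alt 1.4992)
```

>>> {"name": "move_arm", "arguments": {"rows": [{"dx": 0.03, "dy": 0.05, "dz": 0, "turn": 0, "jaw": 1}, {"dx": 0.06, "dy": 0.1, "dz": 0, "turn": 0, "jaw": 1}, {"dx": 0.09, "dy": 0.15, "dz": 0, "turn": 0, "jaw": 1}, {"dx": 0.11, "dy": 0.19, "dz": 0, "turn": 0, "jaw": 1}, {"dx": 0.116, "dy": 0.2, "dz": 0.02, "turn": 0, "jaw": 1}, {"dx": 0.116, "dy": 0.2, "dz": 0.04, "turn": 0, "jaw": 1}, {"dx": 0.116, "dy": 0.2, "dz": 0.06, "turn": 0, "jaw": 1}, {"dx": 0.116, "dy": 0.2, "dz": 0.07, "turn": 0, "jaw": 1}]}}

```text
time_s: 28.32
tcp_pos: [0.6653, -0.0554, 0.1554]
tcp_rot: [-1.988, -2.428, 0.004]
contact_force: [-0.4, -0.4, -2.0]
finger_gap: 0.0511
```

```bash
for i in 1 2 ; do python3 -c "
from h import *
[imaging.camera('top') for i in range(4)]"; python3 plan.py .667 -.0555 .128 .2; done
```

```text
t 28.62 tcp [ 0.6676 -0.0552  0.1589] jaw 0.199 q1,q6 [-0.25 -0.45] tilt [ 0.001 -0.    -1.   ] gap 0.0509 F [ 0.2  0.  -2.4]
dx -0.0004 dy -0.0013 dz 0.0617 turn -0.0004 (alt 1.4996)
t 28.82 tcp [ 0.6677 -0.0546  0.1587] jaw 0.2 q1,q6 [-0.25 -0.45] tilt [ 0.001 -0.    -1.   ] gap 0.0512 F [-0.1 -0.2 -2. ]
dx -0.0014 dy -0.0018 dz 0.0613 turn -0.0001 (alt 1.4999)
```

>>> {"name": "move_arm", "arguments": {"rows": [{"dx": -0.001, "dy": -0.001, "dz": 0.015, "turn": 0, "jaw": 1}, {"dx": -0.001, "dy": -0.001, "dz": 0.03, "turn": 0, "jaw": 1}, {"dx": -0.001, "dy": -0.001, "dz": 0.04, "turn": 0, "jaw": 1}, {"dx": -0.001, "dy": -0.001, "dz": 0.05, "turn": 0, "jaw": 1}, {"dx": -0.001, "dy": -0.001, "dz": 0.057, "turn": 0, "jaw": 1}, {"dx": -0.001, "dy": -0.001, "dz": 0.062, "turn": 0, "jaw": 1}, {"dx": -0.001, "dy": -0.001, "dz": 0.062, "turn": 0, "jaw": 1}, {"dx": -0.001, "dy": -0.001, "dz": 0.062, "turn": 0, "jaw": 1}]}}

```text
time_s: 29.48
tcp_pos: [0.6671, -0.055, 0.1269]
tcp_rot: [-1.989, -2.432, 0.0]
contact_force: [0.1, -0.5, -1.1]
finger_gap: 0.0512
```

>>> {"name": "move_arm", "arguments": {"rows": [{"dx": 0, "dy": 0, "dz": 0.003, "turn": 0, "jaw": 1}, {"dx": 0, "dy": 0, "dz": 0.006, "turn": 0, "jaw": 1}, {"dx": 0, "dy": 0, "dz": 0.009, "turn": 0, "jaw": 1}, {"dx": 0, "dy": 0, "dz": 0.012, "turn": 0, "jaw": 1}, {"dx": 0, "dy": 0, "dz": 0.015, "turn": 0, "jaw": 1}, {"dx": 0, "dy": 0, "dz": 0.016, "turn": 0, "jaw": 1}, {"dx": 0, "dy": 0, "dz": 0.016, "turn": 0, "jaw": 1}, {"dx": 0, "dy": 0, "dz": 0.016, "turn": 0, "jaw": 1}]}}

```text
time_s: 30.15
tcp_pos: [0.6671, -0.0551, 0.119]
tcp_rot: [-1.989, -2.432, 0.0]
contact_force: [-0.4, -0.5, -2.0]
finger_gap: 0.0515
```

>>> {"name": "move_arm", "arguments": {"rows": [{"dx": 0, "dy": 0, "dz": 0.006, "turn": 0, "jaw": 1}, {"dx": 0, "dy": 0, "dz": 0.012, "turn": 0, "jaw": 1}, {"dx": 0, "dy": 0, "dz": 0.018, "turn": 0, "jaw": 1}, {"dx": 0, "dy": 0, "dz": 0.02, "turn": 0, "jaw": 1}, {"dx": 0, "dy": 0, "dz": 0.02, "turn": 0, "jaw": -1}, {"dx": 0, "dy": 0, "dz": 0.02, "turn": 0, "jaw": -1}, {"dx": 0, "dy": 0, "dz": 0.02, "turn": 0, "jaw": -1}, {"dx": 0, "dy": 0, "dz": 0.02, "turn": 0, "jaw": -1}]}}

```text
time_s: 30.82
tcp_pos: [0.6674, -0.0551, 0.1094]
tcp_rot: [1.988, 2.431, 0.001]
contact_force: [-0.8, -0.7, 0.0]
finger_gap: 0.0734
```

>>> {"name": "move_arm", "arguments": {"rows": [{"dx": 0, "dy": 0, "dz": 0, "turn": 0, "jaw": -1}, {"dx": 0, "dy": 0, "dz": 0, "turn": 0, "jaw": -1}, {"dx": 0, "dy": 0, "dz": -0.04, "turn": 0, "jaw": -1}, {"dx": 0, "dy": 0, "dz": -0.1, "turn": 0, "jaw": -1}, {"dx": -0.03, "dy": -0.03, "dz": -0.12, "turn": 0, "jaw": -1}, {"dx": -0.09, "dy": -0.09, "dz": -0.12, "turn": 0, "jaw": -1}, {"dx": -0.16, "dy": -0.16, "dz": -0.12, "turn": 0, "jaw": -1}, {"dx": -0.22, "dy": -0.22, "dz": -0.12, "turn": 0, "jaw": -1}]}}

```text
time_s: 31.48
tcp_pos: [0.5857, -0.1776, 0.1696]
tcp_rot: [1.986, 2.433, 0.0]
contact_force: [0.0, -0.0, 0.1]
finger_gap: 0.0929
```

Run:
```python
from shaft import *
S=[]
for n in("scene","top"):
    im,d=imaging.camera(n); cv2.imwrite(f"pics/{n}11.png",im); np.save(n+"11.npy",d)
    u,v=map(int,proj(n,[.667,-.055,.1])); S.append(cv2.resize(im[v-30:v+30,u-30:u+30],(390,390),interpolation=cv2.INTER_CUBIC))
    W=cloud(n,d); m=np.all((W>[.62,-.10,.112])&(W<[.71,-.01,.145]),-1); X=W[m]; print(n,np.percentile(X,[2,50,98],axis=0).round(4), np.histogram(X[:,2],np.arange(.11,.146,.004))[0])
    def sel(lo,hi):
        m=np.all((W>lo)&(W<hi),-1); X=W[m]; return len(X),X.mean(0).round(4),((X.min(0)+X.max(0))/2).round(4)
    print(n,"handle",sel([.6,-.2,.06],[.75,-.12,.095]))
    print(n,"ramtop",sel([.6,0,.335],[.75,.12,.36]))
    print(n,"knob",sel([.45,.1,.325],[.58,.22,.36]))
    # plate edges: z .. hist heights
    m=np.all((W>[.58,-.2,.015])&(W<[.75,0.05,.06]),-1); print(np.histogram(W[m][:,2],np.arange(.015,.06,.003)))
cv2.imwrite("pics/c13.png",np.hstack(S))
print(bot.get_state()["tcp_pos"])
```

```text
scene [[ 0.6476 -0.0765  0.1132]
 [ 0.6721 -0.0541  0.1295]
 [ 0.6934 -0.0316  0.1354]] [ 10  19  27  51 105 147  16   0]
scene handle (72, array([ 0.6802, -0.1481,  0.0808]), array([ 0.6784, -0.1486,  0.0757]))
scene ramtop (242, array([0.6597, 0.081 , 0.3475]), array([0.6573, 0.0812, 0.3443]))
scene knob (195, array([0.5465, 0.1551, 0.3393]), array([0.5462, 0.1558, 0.3397]))
(array([114, 481, 535, 191,  90, 154, 387, 501, 398, 118,  34,  49,  71,
        60]), array([0.015, 0.018, 0.021, 0.024, 0.027, 0.03 , 0.033, 0.036, 0.039,
       0.042, 0.045, 0.048, 0.051, 0.054, 0.057]))
top [[ 0.6448 -0.0785  0.1132]
 [ 0.6667 -0.0562  0.1315]
 [ 0.689  -0.0328  0.139 ]] [10 15 14 25 39 97 51 15]
top handle (41, array([ 0.6749, -0.1502,  0.0829]), array([ 0.6772, -0.1505,  0.0777]))
top ramtop (168, array([0.6549, 0.0794, 0.35  ]), array([0.6565, 0.0797, 0.3469]))
top knob (163, array([0.5395, 0.153 , 0.3431]), array([0.5437, 0.1529, 0.3396]))
(array([ 76, 257, 336, 281, 130, 120, 205, 357, 337, 187,  91,  44,  47,
        32]), array([0.015, 0.018, 0.021, 0.024, 0.027, 0.03 , 0.033, 0.036, 0.039,
       0.042, 0.045, 0.048, 0.051, 0.054, 0.057]))
[ 0.5834952  -0.18194712  0.1694128 ]
```

View pics/c13.png

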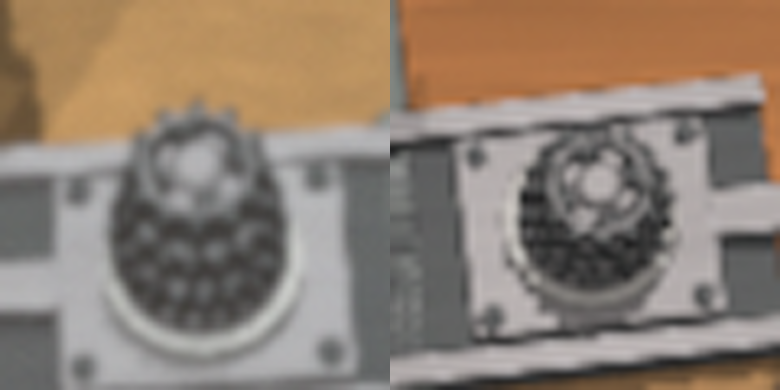

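View pics/top11.png

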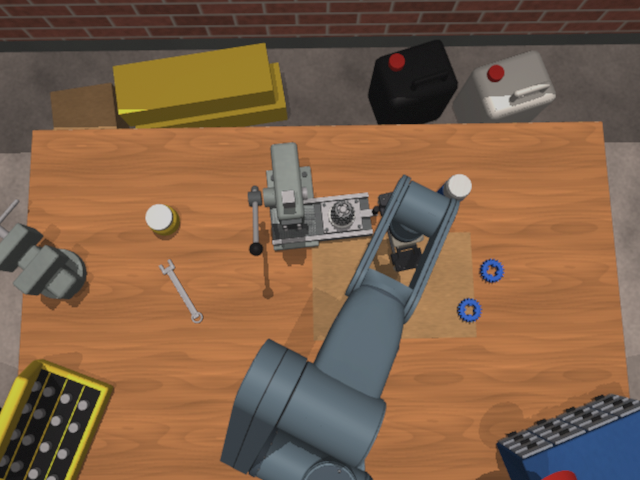

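```bash
python3 - <<'E'
from fit import *
# rail edges in top image: rail tops z?; fit line on the bolster-rail edges via depth-free: use gradient
im=cv2.imread("pics/top0.png",0).astype(np.float32); g=cv2.GaussianBlur(im,(0,0),1)
n="top"
# scan in world: for plane z=.03, sample lines along x at various y, find outer edge of rails
for z in(.022,.037):
  for side,(xa,xb) in dict(far=(.69,.75),near=(.58,.645)).items():
    pts=[]
    for y in np.arange(-.125,-.0,.004):
        xs=np.arange(xa,xb,.0005); uv=np.array([proj(n,[x,y,z]) for x in xs],np.float32)
        v=cv2.remap(g,uv[:,0].reshape(1,-1),uv[:,1].reshape(1,-1),cv2.INTER_LINEAR)[0]
        k=np.abs(np.gradient(v)); i=k.argmax(); pts.append((y,xs[i]))
    pts=np.array(pts); p=np.polyfit(pts[:,0],pts[:,1],1)
    for _ in range(3):
        r=pts[:,1]-np.polyval(p,pts[:,0]); k=abs(r)<.002; 
        if k.sum()<6: break
        p=np.polyfit(pts[k,0],pts[k,1],1)
    print(z,side,-np.arctan(p[0]),k.sum(),len(pts),np.polyval(p,-.0555))
E
python3 plan.py .677 -.150 .1 .09
```

```text
t 31.83 tcp [ 0.587  -0.1758  0.1691] jaw 0.201 q1,q6 [-0.47 -0.67] tilt [ 0.  0. -1.] gap 0.0929 F [-0.1 -0.3  0. ]
dx 0.0145 dy 0.1866 dz 0.1382 turn 0.0530 (alt -1.4470)Traceback (most recent call last):
  File "<stdin>", line 10, in <module>
  File "h.py", line 13, in proj
    c,T=cal(n); q=T@np.append(p,1); return c["cx"]+c["fx"]*q[0]/-q[2], c["cy"]-c["fy"]*q[1]/-q[2]
        ~~~^^^
  File "h.py", line 5, in cal
    c=imaging.get_calibration(n); return c,np.array(c["world_to_cam"])
ValueError: time passes only in moves, steps and waits
```

```bash
python3 - <<'E'
s=open('h.py').read()
s=s.replace('def cal(n):','import functools\n@functools.lru_cache\ndef cal(n):'); open('h.py','w').write(s)
E
cat > yaw.py <<'E'
from fit import *
im=cv2.imread("pics/top0.png",0).astype(np.float32); g=cv2.GaussianBlur(im,(0,0),.8)
n="top"
for z in(.03,):
  for side,(xa,xb) in dict(far=(.69,.75),near=(.58,.645)).items():
    pts=[]
    for y in np.arange(-.125,-.0,.004):
        xs=np.arange(xa,xb,.0005); uv=np.array([proj(n,[x,y,z]) for x in xs],np.float32)
        v=cv2.remap(g,uv[:,0].reshape(1,-1),uv[:,1].reshape(1,-1),cv2.INTER_LINEAR)[0]
        k=np.abs(np.gradient(v)); i=k.argmax(); pts.append((y,xs[i]))
    pts=np.array(pts); p=np.polyfit(pts[:,0],pts[:,1],1)
    for _ in range(5):
        r=pts[:,1]-np.polyval(p,pts[:,0]); k=abs(r)<max(.002,np.median(abs(r))*1.5) 
        p=np.polyfit(pts[k,0],pts[k,1],1)
    print(z,side,"yaw",-np.arctan(p[0]),k.sum(),len(pts),np.polyval(p,-.0555))
E
python3 yaw.py; python3 plan.py .677 -.150 .1 .09
```

```text
0.03 far yaw 0.08315616216404104 20 32 0.7178415118167024
0.03 near yaw 0.08531804696655992 31 32 0.6074099148568577
t 31.88 tcp [ 0.587  -0.1756  0.169 ] jaw 0.202 q1,q6 [-0.47 -0.67] tilt [ 0.  0. -1.] gap 0.093 F [ 0.3 -0.1 -0.6]
dx 0.0141 dy 0.1865 dz 0.1381 turn 0.0533 (alt -1.4467)
```

>>> {"name": "move_arm", "arguments": {"rows": [{"dx": 0.004, "dy": 0.05, "dz": 0, "turn": 0.02, "jaw": -1}, {"dx": 0.008, "dy": 0.1, "dz": 0, "turn": 0.04, "jaw": -1}, {"dx": 0.012, "dy": 0.15, "dz": 0, "turn": 0.055, "jaw": -1}, {"dx": 0.014, "dy": 0.185, "dz": 0, "turn": 0.055, "jaw": -1}, {"dx": 0.014, "dy": 0.185, "dz": 0.05, "turn": 0.055, "jaw": -1}, {"dx": 0.014, "dy": 0.185, "dz": 0.1, "turn": 0.055, "jaw": -1}, {"dx": 0.014, "dy": 0.185, "dz": 0.12, "turn": 0.055, "jaw": -1}, {"dx": 0.014, "dy": 0.185, "dz": 0.12, "turn": 0.055, "jaw": -1}]}}

```text
time_s: 32.55
tcp_pos: [0.6738, -0.1495, 0.1052]
tcp_rot: [-2.119, -2.311, 0.004]
contact_force: [-0.1, 0.6, -0.4]
finger_gap: 0.0928
```

```bash
python3 -c "
from h import *
[imaging.camera('top') for i in range(5)]
p,d=imaging.camera('scene'); cv2.imwrite('pics/scene12.png',p); cv2.imwrite('pics/c14.png',cv2.resize(p[240:360,220:400],None,fx=4,fy=4))"
python3 plan.py .676 -.150 .045 .085
```

```text
t 32.85 tcp [ 0.6765 -0.1521  0.111 ] jaw 0.085 q1,q6 [-0.38 -0.47] tilt [ 0.003 -0.001 -1.   ] gap 0.0932 F [-0.6  0.   0.2]
dx 0.0044 dy -0.0011 dz 0.1321 turn -0.0002 (alt 1.4998)
```

View pics/c14.png

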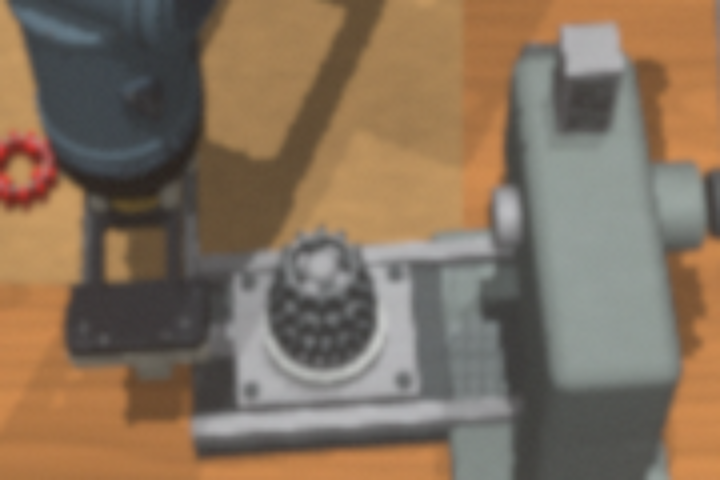

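>>> {"name": "move_arm", "arguments": {"rows": [{"dx": 0.003, "dy": 0, "dz": 0.03, "turn": 0, "jaw": -1}, {"dx": 0.003, "dy": 0, "dz": 0.06, "turn": 0, "jaw": -1}, {"dx": 0.003, "dy": 0, "dz": 0.09, "turn": 0, "jaw": -1}, {"dx": 0.003, "dy": 0, "dz": 0.115, "turn": 0, "jaw": -1}, {"dx": 0.003, "dy": 0, "dz": 0.13, "turn": 0, "jaw": -1}, {"dx": 0.003, "dy": 0, "dz": 0.13, "turn": 0, "jaw": 1}, {"dx": 0.003, "dy": 0, "dz": 0.13, "turn": 0, "jaw": 1}, {"dx": 0.003, "dy": 0, "dz": 0.13, "turn": 0, "jaw": 1}]}}

```text
time_s: 33.52
tcp_pos: [0.6761, -0.1505, 0.0451]
tcp_rot: [2.124, 2.312, 0.001]
contact_force: [0.5, -0.2, 1.0]
finger_gap: 0.0774
```

>>> {"name": "move_arm", "arguments": {"rows": [{"dx": 0, "dy": 0, "dz": 0, "turn": 0, "jaw": 1}, {"dx": 0, "dy": 0, "dz": 0, "turn": 0, "jaw": 1}, {"dx": 0, "dy": 0, "dz": 0, "turn": 0, "jaw": 1}, {"dx": 0, "dy": 0, "dz": 0, "turn": 0, "jaw": 1}, {"dx": 0, "dy": 0, "dz": 0, "turn": 0, "jaw": 1}, {"dx": 0, "dy": 0, "dz": 0, "turn": 0, "jaw": 1}, {"dx": 0, "dy": 0, "dz": 0, "turn": 0, "jaw": 1}, {"dx": 0, "dy": 0, "dz": 0, "turn": 0, "jaw": 1}]}}

```text
time_s: 34.18
tcp_pos: [0.6754, -0.1502, 0.044]
tcp_rot: [-2.125, -2.313, 0.0]
contact_force: [0.2, 0.2, 0.4]
finger_gap: 0.0244
```

```bash
python3 plan.py .676 -.150 .045 .085
```

```text
t 34.18 tcp [ 0.6754 -0.1502  0.044 ] jaw 0.085 q1,q6 [-0.38 -0.46] tilt [-0. -0. -1.] gap 0.0244 F [0.2 0.2 0.4]
dx 0.0003 dy 0.0011 dz -0.0019 turn -0.0001 (alt 1.4999)
```

>>> {"name": "move_arm", "arguments": {"rows": [{"dx": 0, "dy": 0, "dz": 0, "turn": 0, "jaw": 1}, {"dx": 0, "dy": 0, "dz": 0, "turn": 0, "jaw": 1}, {"dx": 0, "dy": 0, "dz": 0, "turn": 0, "jaw": 1}, {"dx": 0, "dy": 0, "dz": 0, "turn": 0, "jaw": 1}, {"dx": 0.01, "dy": 0, "dz": 0, "turn": 0, "jaw": 1}, {"dx": 0.02, "dy": 0, "dz": 0, "turn": 0, "jaw": 1}, {"dx": 0.03, "dy": 0, "dz": 0, "turn": 0, "jaw": 1}, {"dx": 0.04, "dy": 0, "dz": 0, "turn": 0, "jaw": 1}]}}

```text
time_s: 34.85
tcp_pos: [0.6744, -0.1316, 0.0441]
tcp_rot: [2.124, 2.311, -0.001]
contact_force: [4.0, -3.9, -3.8]
finger_gap: 0.0176
```

>>> {"name": "move_arm", "arguments": {"rows": [{"dx": 0.02, "dy": 0, "dz": 0, "turn": 0, "jaw": 1}, {"dx": 0.04, "dy": 0, "dz": 0, "turn": 0, "jaw": 1}, {"dx": 0.06, "dy": 0, "dz": 0, "turn": 0, "jaw": 1}, {"dx": 0.08, "dy": 0, "dz": 0, "turn": 0, "jaw": 1}, {"dx": 0.1, "dy": 0, "dz": 0, "turn": 0, "jaw": 1}, {"dx": 0.12, "dy": 0, "dz": 0, "turn": 0, "jaw": 1}, {"dx": 0.14, "dy": 0, "dz": 0, "turn": 0, "jaw": 1}, {"dx": 0.16, "dy": 0, "dz": 0, "turn": 0, "jaw": 1}]}}

```text
time_s: 35.52
tcp_pos: [0.6672, -0.0518, 0.0441]
tcp_rot: [2.124, 2.312, -0.002]
contact_force: [2.3, -3.9, -2.5]
finger_gap: 0.0174
```

>>> {"name": "move_arm", "arguments": {"rows": [{"dx": 0.01, "dy": 0, "dz": 0, "turn": 0, "jaw": 1}, {"dx": 0.02, "dy": 0, "dz": 0, "turn": 0, "jaw": 1}, {"dx": 0.03, "dy": 0, "dz": 0, "turn": 0, "jaw": 1}, {"dx": 0.04, "dy": 0, "dz": 0, "turn": 0, "jaw": 1}, {"dx": 0.05, "dy": 0, "dz": 0, "turn": 0, "jaw": 1}, {"dx": 0.06, "dy": 0, "dz": 0, "turn": 0, "jaw": 1}, {"dx": 0.065, "dy": 0, "dz": 0, "turn": 0, "jaw": 1}, {"dx": 0.065, "dy": 0, "dz": 0, "turn": 0, "jaw": 1}]}}

```text
time_s: 36.18
tcp_pos: [0.664, -0.0169, 0.044]
tcp_rot: [-2.124, -2.313, -0.001]
contact_force: [1.5, 0.0, -1.9]
finger_gap: 0.0175
```

Run:
```python
from h import *
S=[]
for n in("scene","top"):
    im,d=imaging.camera(n); cv2.imwrite(f"pics/{n}13.png",im); np.save(n+"13.npy",d)
    u,v=map(int,proj(n,[.66,.05,.12])); S.append(cv2.resize(im[v-60:v+60,u-60:u+60],(390,390),interpolation=cv2.INTER_CUBIC))
cv2.imwrite("pics/c15.png",np.hstack(S)); print(bot.get_state()["contact_force"])
```

```text
[ 1.50180436  1.41088627 -1.44997758]
```

View pics/c15.png

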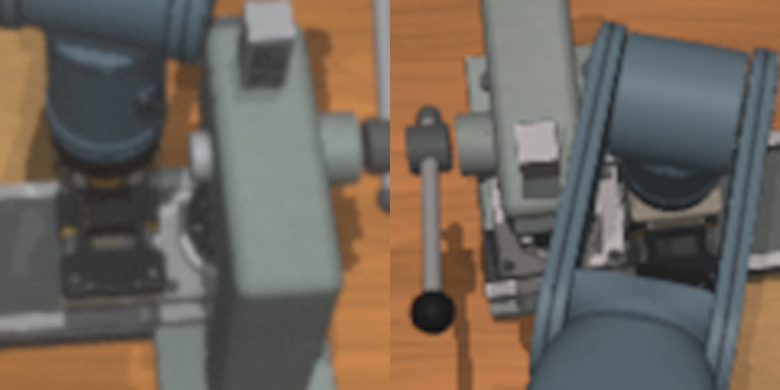

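Run:
```python
from h import *
for n in("top","scene"):
    W=cloud(n,np.load(n+"13.npy"))
    u,v=map(int,proj(n,[.66,.05,.12]))
    m=np.all((W>[.55,-.12,.2])&(W<[.85,.13,.6]),-1)
    for y in np.arange(-.12,.13,.015):
        k=m&(W[...,1]>=y)&(W[...,1]<y+.015)
        if k.sum(): print(n,round(y,3),k.sum(),np.histogram(W[k][:,2],[.2,.25,.29,.31,.35,.4,.45,.5,.6])[0], "x",np.percentile(W[k][:,0],[1,99]).round(3))
```

```text
top -0.09 60 [ 0  0  0  0  0 22 38  0] x [0.64  0.696]
top -0.075 263 [  0   0   0   0   3  38 214   8] x [0.584 0.697]
top -0.06 497 [ 31   8   1   0   4  81 253 119] x [0.552 0.694]
top -0.045 401 [ 29  24   9  14   2 112 189  22] x [0.553 0.699]
top -0.03 393 [ 26  22   9  22  17 109 188   0] x [0.621 0.701]
top -0.015 393 [ 30  28  10  24  23 107 171   0] x [0.623 0.704]
top 0.0 393 [ 47  26  10  23  10 109 168   0] x [0.623 0.707]
top 0.015 310 [  2  13   2   0   2 120 171   0] x [0.63  0.715]
top 0.03 379 [  0   0   0   0   2  43 279  55] x [0.567 0.705]
top 0.045 350 [  0  97  34   0   0   3  37 179] x [0.551 0.788]
top 0.06 505 [  0 183 235  38  33   0   0  16] x [0.556 0.802]
top 0.075 546 [ 20 188 231  60  47   0   0   0] x [0.602 0.803]
top 0.09 493 [ 13 215 245   4  16   0   0   0] x [0.6 0.8]
top 0.105 381 [ 10 233 138   0   0   0   0   0] x [0.62 0.8 ]
top 0.12 101 [16 85  0  0  0  0  0  0] x [0.658 0.794]
scene -0.09 107 [ 0  0  0  0  0 84 23  0] x [0.667 0.7  ]
scene -0.075 547 [  0   0   0   0   7 189 351   0] x [0.596 0.701]
scene -0.06 1017 [ 15  49  14  37  26 244 475 157] x [0.553 0.701]
scene -0.045 942 [ 35  74  39  77  93 260 293  71] x [0.552 0.704]
scene -0.03 705 [ 35  69  32  75 101 208 185   0] x [0.637 0.708]
scene -0.015 716 [ 36  71  40  81  91 195 202   0] x [0.641 0.71 ]
scene 0.0 661 [ 33  75  20 102  48 195 188   0] x [0.643 0.713]
scene 0.015 525 [ 13  34   4  40   6 220 208   0] x [0.646 0.72 ]
scene 0.03 632 [ 46   9   0   0   5 125 418  29] x [0.586 0.72 ]
scene 0.045 1059 [173 374  24   0   6  61 165 256] x [0.554 0.775]
scene 0.06 980 [ 96 493 184 100  13  11  27  56] x [0.553 0.807]
scene 0.075 813 [ 70 353 219 137  34   0   0   0] x [0.644 0.807]
scene 0.09 727 [ 71 392 197  51  16   0   0   0] x [0.643 0.806]
scene 0.105 614 [ 70 422 122   0   0   0   0   0] x [0.627 0.805]
scene 0.12 167 [ 32 135   0   0   0   0   0   0] x [0.665 0.802]
```

>>> {"name": "move_arm", "arguments": {"rows": [{"dx": 0.003, "dy": 0, "dz": 0, "turn": 0, "jaw": 1}, {"dx": 0.006, "dy": 0, "dz": 0, "turn": 0, "jaw": 1}, {"dx": 0.009, "dy": 0, "dz": 0, "turn": 0, "jaw": 1}, {"dx": 0.012, "dy": 0, "dz": 0, "turn": 0, "jaw": 1}, {"dx": 0.014, "dy": 0, "dz": 0, "turn": 0, "jaw": 1}, {"dx": 0.016, "dy": 0, "dz": 0, "turn": 0, "jaw": 1}, {"dx": 0.016, "dy": 0, "dz": 0, "turn": 0, "jaw": 1}, {"dx": 0.016, "dy": 0, "dz": 0, "turn": 0, "jaw": 1}]}}

```text
time_s: 36.95
tcp_pos: [0.6637, -0.0137, 0.044]
tcp_rot: [2.124, 2.311, -0.005]
contact_force: [0.6, -13.7, -2.9]
finger_gap: 0.0177
```

>>> {"name": "move_arm", "arguments": {"rows": [{"dx": 0.004, "dy": 0, "dz": 0, "turn": 0, "jaw": 1}, {"dx": 0.004, "dy": 0, "dz": 0, "turn": 0, "jaw": 1}, {"dx": -0.006, "dy": 0, "dz": 0, "turn": 0, "jaw": 1}, {"dx": -0.008, "dy": 0, "dz": 0, "turn": 0, "jaw": 1}, {"dx": -0.008, "dy": 0, "dz": 0, "turn": 0, "jaw": -1}, {"dx": -0.008, "dy": 0, "dz": 0, "turn": 0, "jaw": -1}, {"dx": -0.008, "dy": 0, "dz": 0, "turn": 0, "jaw": -1}, {"dx": -0.008, "dy": 0, "dz": 0, "turn": 0, "jaw": -1}]}}

```text
time_s: 37.62
tcp_pos: [0.6638, -0.0135, 0.0441]
tcp_rot: [-2.124, -2.314, -0.0]
contact_force: [0.3, 0.1, 0.7]
finger_gap: 0.0397
```

>>> {"name": "move_arm", "arguments": {"rows": [{"dx": 0, "dy": 0, "dz": 0, "turn": 0, "jaw": -1}, {"dx": 0, "dy": 0, "dz": 0, "turn": 0, "jaw": -1}, {"dx": 0, "dy": 0, "dz": 0, "turn": 0, "jaw": -1}, {"dx": 0, "dy": 0, "dz": 0, "turn": 0, "jaw": -1}, {"dx": 0, "dy": 0, "dz": -0.03, "turn": 0, "jaw": -1}, {"dx": 0, "dy": 0, "dz": -0.07, "turn": 0, "jaw": -1}, {"dx": -0.04, "dy": 0, "dz": -0.12, "turn": 0, "jaw": -1}, {"dx": -0.1, "dy": 0, "dz": -0.16, "turn": 0, "jaw": -1}]}}

```text
time_s: 38.28
tcp_pos: [0.6681, -0.0617, 0.1255]
tcp_rot: [-2.121, -2.317, -0.001]
contact_force: [0.6, 0.1, -0.1]
finger_gap: 0.0911
```

```bash
python3 plan.py .45 -.05 .3 .085
```

```text
t 38.53 tcp [ 0.6676 -0.0638  0.1236] jaw 0.084 q1,q6 [-0.26 -0.35] tilt [-0.001  0.001 -1.   ] gap 0.0931 F [-0.9  0.7  0.3]
dx 0.0643 dy -0.4317 dz -0.3524 turn -0.0005 (alt 1.4995)
```

>>> {"name": "move_arm", "arguments": {"rows": [{"dx": 0.0, "dy": -0.06, "dz": -0.05, "turn": 0, "jaw": -1}, {"dx": 0.01, "dy": -0.12, "dz": -0.1, "turn": -0.04, "jaw": -1}, {"dx": 0.02, "dy": -0.18, "dz": -0.16, "turn": -0.09, "jaw": -1}, {"dx": 0.03, "dy": -0.23, "dz": -0.22, "turn": -0.14, "jaw": -1}, {"dx": 0.04, "dy": -0.28, "dz": -0.28, "turn": -0.19, "jaw": -1}, {"dx": 0.05, "dy": -0.32, "dz": -0.34, "turn": -0.24, "jaw": -1}, {"dx": 0.06, "dy": -0.35, "dz": -0.4, "turn": -0.29, "jaw": -1}, {"dx": 0.065, "dy": -0.37, "dz": -0.46, "turn": -0.34, "jaw": -1}]}}

```text
time_s: 39.25
tcp_pos: [0.4787, -0.0455, 0.3546]
tcp_rot: [-1.175, -2.911, -0.0]
contact_force: [0.3, -0.1, 0.6]
finger_gap: 0.093
```

```bash
python3 plan.py .541 .155 .39 1.656
```

```text
t 39.5 tcp [ 0.4807 -0.0465  0.3527] jaw 0.797 q1,q6 [-0.33 -1.12] tilt [-0.002  0.001 -1.   ] gap 0.0928 F [-0.2  0.8 -0.6]
dx 0.1957 dy 0.3724 dz -0.0745 turn -0.4104 (alt 1.0896)
```

>>> {"name": "move_arm", "arguments": {"rows": [{"dx": 0.02, "dy": 0.03, "dz": -0.03, "turn": -0.05, "jaw": -1}, {"dx": 0.05, "dy": 0.09, "dz": -0.06, "turn": -0.1, "jaw": -1}, {"dx": 0.08, "dy": 0.15, "dz": -0.08, "turn": -0.16, "jaw": -1}, {"dx": 0.11, "dy": 0.21, "dz": -0.08, "turn": -0.22, "jaw": -1}, {"dx": 0.14, "dy": 0.27, "dz": -0.08, "turn": -0.28, "jaw": -1}, {"dx": 0.17, "dy": 0.33, "dz": -0.08, "turn": -0.33, "jaw": -1}, {"dx": 0.19, "dy": 0.36, "dz": -0.08, "turn": -0.38, "jaw": -1}, {"dx": 0.196, "dy": 0.372, "dz": -0.08, "turn": -0.41, "jaw": -1}]}}

```text
time_s: 40.22
tcp_pos: [0.541, 0.1576, 0.3908]
tcp_rot: [0.146, -3.133, -0.001]
contact_force: [-0.3, -0.9, -0.1]
finger_gap: 0.0928
```

```bash
python3 - <<'E'
from h import *
[imaging.camera('top') for i in range(5)]
S=[]
for n in("scene","top"):
    im,d=imaging.camera(n); cv2.imwrite(f"pics/{n}14.png",im); np.save(n+"14.npy",d); W=cloud(n,d)
    u,v=map(int,proj(n,[.56,.14,.3])); S.append(cv2.resize(im[v-60:v+60,u-60:u+60],(390,390),interpolation=cv2.INTER_CUBIC))
    m=np.all((W>[.5,.1,.31])&(W<[.58,.22,.36]),-1)&(W[...,2]<.352); print(n,m.sum(),np.percentile(W[m],[1,50,99],axis=0).round(4) if m.sum() else 0)
    s=bot.get_state(); M=R.from_rotvec(s["tcp_rot"]).as_matrix(); L=(W-s["tcp_pos"])@M
    m=(abs(L[...,0])<.03)&(abs(L[...,1])<.08)&(L[...,2]>-.07)&(L[...,2]<.0); X=L[m]; print(m.sum(),np.percentile(X,[2,98],axis=0).round(4) if m.sum() else 0)
cv2.imwrite("pics/c16.png",np.hstack(S))
E
python3 plan.py .541 .155 .305 1.656
```

```text
scene 267 [[0.5307 0.1418 0.3105]
 [0.5508 0.1562 0.3364]
 [0.5784 0.1707 0.3486]]
394 [[-0.0117 -0.0613 -0.0671]
 [ 0.006   0.0625 -0.0059]]
top 18 [[0.5235 0.1521 0.3297]
 [0.5272 0.1573 0.3423]
 [0.5299 0.1645 0.348 ]]
6 [[ 0.0079  0.0478 -0.0221]
 [ 0.0089  0.0567 -0.0124]]
t 40.57 tcp [0.5409 0.1534 0.3936] jaw 1.653 q1,q6 [ 0.08 -1.57] tilt [-0.001 -0.    -1.   ] gap 0.0931 F [ 0.6 -0.4  0. ]
dx -0.0006 dy 0.0032 dz 0.1772 turn -0.0015 (alt 1.4985)
```

View pics/c16.png

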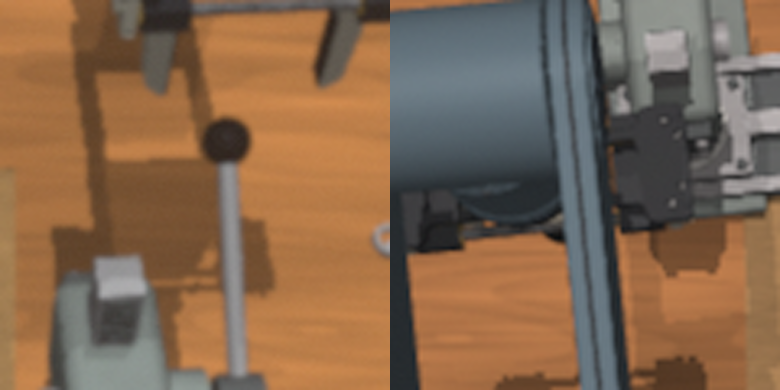

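>>> {"name": "move_arm", "arguments": {"rows": [{"dx": 0, "dy": 0.003, "dz": 0.03, "turn": 0, "jaw": -1}, {"dx": 0, "dy": 0.003, "dz": 0.06, "turn": 0, "jaw": -1}, {"dx": 0, "dy": 0.003, "dz": 0.09, "turn": 0, "jaw": -1}, {"dx": 0, "dy": 0.003, "dz": 0.12, "turn": 0, "jaw": -1}, {"dx": 0, "dy": 0.003, "dz": 0.15, "turn": 0, "jaw": -1}, {"dx": 0, "dy": 0.003, "dz": 0.17, "turn": 0, "jaw": -1}, {"dx": 0, "dy": 0.003, "dz": 0.177, "turn": 0, "jaw": -1}, {"dx": 0, "dy": 0.003, "dz": 0.177, "turn": 0, "jaw": 1}], "squeeze": 40}}

```text
time_s: 41.23
tcp_pos: [0.5405, 0.1552, 0.3049]
tcp_rot: [0.131, -3.137, 0.0]
contact_force: [-0.9, -0.1, -0.4]
finger_gap: 0.0897
```

>>> {"name": "move_arm", "arguments": {"rows": [{"dx": 0, "dy": 0, "dz": 0, "turn": 0, "jaw": 1}, {"dx": 0, "dy": 0, "dz": 0, "turn": 0, "jaw": 1}, {"dx": 0, "dy": 0, "dz": 0, "turn": 0, "jaw": 1}, {"dx": 0, "dy": 0, "dz": 0, "turn": 0, "jaw": 1}, {"dx": 0, "dy": 0, "dz": 0, "turn": 0, "jaw": 1}, {"dx": 0, "dy": 0, "dz": 0, "turn": 0, "jaw": 1}, {"dx": 0, "dy": 0, "dz": 0, "turn": 0, "jaw": 1}, {"dx": 0, "dy": 0, "dz": 0, "turn": 0, "jaw": 1}]}}

```text
time_s: 41.9
tcp_pos: [0.5409, 0.1558, 0.3056]
tcp_rot: [-0.133, 3.139, 0.0]
contact_force: [0.2, -0.3, 0.3]
finger_gap: 0.0374
```

```bash
python3 - <<'E'
from h import *
S=[]
for i in range(3):
  for n in("scene","top"):
    im,d=imaging.camera(n)
    if i==2:
        cv2.imwrite(f"pics/{n}15.png",im)
        u,v=map(int,proj(n,[.56,.14,.3])); S.append(cv2.resize(im[v-50:v+50,u-50:u+50],(390,390),interpolation=cv2.INTER_CUBIC))
cv2.imwrite("pics/c17.png",np.hstack(S))
E
python3 plan.py .541 .155 .305 1.656
```

```text
t 42.2 tcp [0.5409 0.1554 0.3055] jaw 1.655 q1,q6 [ 0.08 -1.57] tilt [-0.    -0.001 -1.   ] gap 0.0305 F [-0.  -1.7 -0.5]
dx -0.0002 dy -0.0007 dz 0.0011 turn -0.0003 (alt 1.4997)
```

View pics/c17.png

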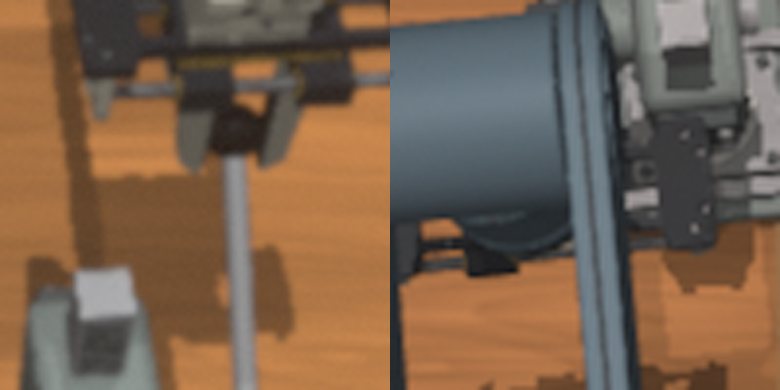

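>>> {"name": "move_arm", "arguments": {"rows": [{"dx": 0.0094, "dy": 0, "dz": 0.0141, "turn": 0, "jaw": 1}, {"dx": 0.0181, "dy": 0, "dz": 0.0288, "turn": 0, "jaw": 1}, {"dx": 0.026, "dy": 0, "dz": 0.0438, "turn": 0, "jaw": 1}, {"dx": 0.0332, "dy": 0, "dz": 0.0592, "turn": 0, "jaw": 1}, {"dx": 0.0396, "dy": 0, "dz": 0.075, "turn": 0, "jaw": 1}, {"dx": 0.0452, "dy": 0, "dz": 0.091, "turn": 0, "jaw": 1}, {"dx": 0.0452, "dy": 0, "dz": 0.091, "turn": 0, "jaw": 1}, {"dx": 0.0452, "dy": 0, "dz": 0.091, "turn": 0, "jaw": 1}]}}

```text
time_s: 42.87
tcp_pos: [0.5184, 0.1533, 0.2606]
tcp_rot: [-0.133, 3.138, -0.001]
contact_force: [-1.5, -3.7, 4.6]
finger_gap: 0.0304
```

Run:
```python
from h import *
S=[]
for n in("scene","top"):
    im,d=imaging.camera(n)
    cv2.imwrite(f"pics/{n}16.png",im)
    u,v=map(int,proj(n,[.6,.1,.2])); S.append(cv2.resize(im[v-60:v+60,u-60:u+60],(390,390),interpolation=cv2.INTER_CUBIC))
cv2.imwrite("pics/c18.png",np.hstack(S)); s=bot.get_state(); print(s["tcp_pos"].round(4),s["contact_force"].round(1),s["finger_gap"])
```

```text
[0.5186 0.1534 0.261 ] [-1.7 -4.2  6.4] 0.02990253746155478
```

View pics/c18.png

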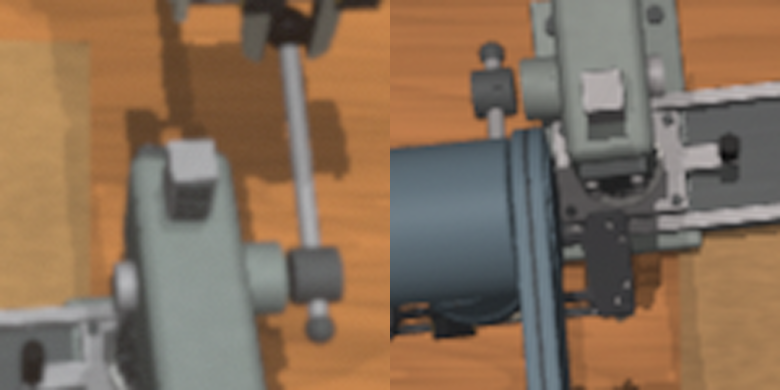

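>>> {"name": "move_arm", "arguments": {"rows": [{"dx": 0.0048, "dy": 0, "dz": 0.0163, "turn": 0, "jaw": 1}, {"dx": 0.0087, "dy": 0, "dz": 0.0329, "turn": 0, "jaw": 1}, {"dx": 0.01, "dy": 0, "dz": 0.041, "turn": 0, "jaw": 1}, {"dx": 0.0119, "dy": 0, "dz": 0.0496, "turn": 0, "jaw": 1}, {"dx": 0.013, "dy": 0, "dz": 0.058, "turn": 0, "jaw": 1}, {"dx": 0.0142, "dy": 0, "dz": 0.0664, "turn": 0, "jaw": 1}, {"dx": 0.0142, "dy": 0, "dz": 0.0664, "turn": 0, "jaw": 1}, {"dx": 0.0142, "dy": 0, "dz": 0.0664, "turn": 0, "jaw": 1}]}}

```text
time_s: 43.63
tcp_pos: [0.5122, 0.1527, 0.229]
tcp_rot: [-0.133, 3.136, -0.001]
contact_force: [-2.0, -5.7, 10.7]
finger_gap: 0.0303
```

>>> {"name": "move_arm", "arguments": {"rows": [{"dx": 0.0008, "dy": 0, "dz": 0.008, "turn": 0, "jaw": 1}, {"dx": 0.0014, "dy": 0, "dz": 0.0169, "turn": 0, "jaw": 1}, {"dx": 0.0014, "dy": 0, "dz": 0.0169, "turn": 0, "jaw": 1}, {"dx": 0.0018, "dy": 0, "dz": 0.025, "turn": 0, "jaw": 1}, {"dx": 0.0018, "dy": 0, "dz": 0.025, "turn": 0, "jaw": 1}, {"dx": 0.0018, "dy": 0, "dz": 0.025, "turn": 0, "jaw": 1}, {"dx": 0.0018, "dy": 0, "dz": 0.025, "turn": 0, "jaw": 1}, {"dx": 0.0018, "dy": 0, "dz": 0.025, "turn": 0, "jaw": 1}]}}

```text
time_s: 44.3
tcp_pos: [0.5121, 0.1528, 0.2195]
tcp_rot: [-0.133, 3.132, -0.001]
contact_force: [-7.4, -5.5, 25.2]
finger_gap: 0.0308
```

>>> {"name": "move_arm", "arguments": {"rows": [{"dx": 0, "dy": 0, "dz": 0.004, "turn": 0, "jaw": 1}, {"dx": 0, "dy": 0, "dz": 0.008, "turn": 0, "jaw": 1}, {"dx": 0, "dy": 0, "dz": 0.012, "turn": 0, "jaw": 1}, {"dx": 0, "dy": 0, "dz": 0.012, "turn": 0, "jaw": 1}, {"dx": 0, "dy": 0, "dz": 0.012, "turn": 0, "jaw": 1}, {"dx": 0, "dy": 0, "dz": 0.012, "turn": 0, "jaw": 1}, {"dx": 0, "dy": 0, "dz": 0.012, "turn": 0, "jaw": 1}, {"dx": 0, "dy": 0, "dz": 0.012, "turn": 0, "jaw": 1}]}}

```text
time_s: 44.97
tcp_pos: [0.5133, 0.1529, 0.2158]
tcp_rot: [-0.133, 3.128, -0.001]
contact_force: [-8.1, -4.7, 36.9]
finger_gap: 0.0303
```

Run:
```python
from h import *
S=[]
for n in("scene","top"):
    im,d=imaging.camera(n); np.save(n+"17.npy",d)
    cv2.imwrite(f"pics/{n}17.png",im); W=cloud(n,d)
    u,v=map(int,proj(n,[.6,.1,.2])); S.append(cv2.resize(im[v-60:v+60,u-60:u+60],(390,390),interpolation=cv2.INTER_CUBIC))
    m=np.all((W>[.62,0.04,.295])&(W<[.7,.12,.40]),-1); print(n,m.sum(),np.histogram(W[m][:,2],np.arange(.295,.36,.005)))
cv2.imwrite("pics/c19.png",np.hstack(S)); s=bot.get_state(); print(s["tcp_pos"].round(4),s["contact_force"].round(1),s["finger_gap"])
```

```text
scene 314 (array([ 18,  19,  23,  22,  23,  32, 146,  31,   0,   0,   0,   0]), array([0.295, 0.3  , 0.305, 0.31 , 0.315, 0.32 , 0.325, 0.33 , 0.335,
       0.34 , 0.345, 0.35 , 0.355]))
top 214 (array([34,  5,  6,  4,  6, 15, 77, 64,  3,  0,  0,  0]), array([0.295, 0.3  , 0.305, 0.31 , 0.315, 0.32 , 0.325, 0.33 , 0.335,
       0.34 , 0.345, 0.35 , 0.355]))
[0.5133 0.1529 0.2159] [-8.1 -5.4 36.9] 0.03033008891781661
```

View pics/c19.png

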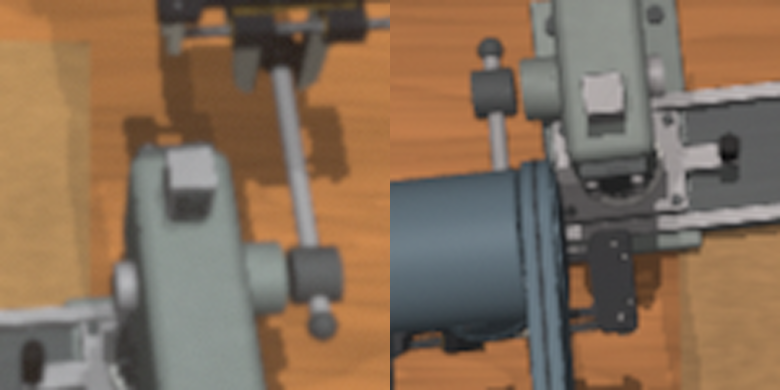

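>>> {"name": "move_arm", "arguments": {"rows": [{"dx": -0.001, "dy": 0, "dz": -0.013, "turn": 0, "jaw": 1}, {"dx": -0.0018, "dy": 0, "dz": -0.025, "turn": 0, "jaw": 1}, {"dx": -0.0018, "dy": 0, "dz": -0.037, "turn": 0, "jaw": 1}, {"dx": -0.003, "dy": 0, "dz": -0.046, "turn": 0, "jaw": 1}, {"dx": -0.0045, "dy": 0, "dz": -0.054, "turn": 0, "jaw": 1}, {"dx": -0.0058, "dy": 0, "dz": -0.062, "turn": 0, "jaw": 1}, {"dx": -0.0073, "dy": 0, "dz": -0.0705, "turn": 0, "jaw": 1}, {"dx": -0.0093, "dy": 0, "dz": -0.079, "turn": 0, "jaw": 1}]}}

```text
time_s: 45.73
tcp_pos: [0.5184, 0.1533, 0.2493]
tcp_rot: [-0.132, 3.132, -0.0]
contact_force: [8.2, -3.4, 1.1]
finger_gap: 0.0301
```

>>> {"name": "move_arm", "arguments": {"rows": [{"dx": -0.002, "dy": 0, "dz": -0.008, "turn": 0, "jaw": 1}, {"dx": -0.0043, "dy": 0, "dz": -0.0162, "turn": 0, "jaw": 1}, {"dx": -0.0067, "dy": 0, "dz": -0.0244, "turn": 0, "jaw": 1}, {"dx": -0.0095, "dy": 0, "dz": -0.0325, "turn": 0, "jaw": 1}, {"dx": -0.0125, "dy": 0, "dz": -0.0404, "turn": 0, "jaw": 1}, {"dx": -0.0155, "dy": 0, "dz": -0.0483, "turn": 0, "jaw": 1}, {"dx": -0.0187, "dy": 0, "dz": -0.0562, "turn": 0, "jaw": 1}, {"dx": -0.0187, "dy": 0, "dz": -0.0562, "turn": 0, "jaw": 1}]}}

```text
time_s: 46.4
tcp_pos: [0.5275, 0.1541, 0.2773]
tcp_rot: [-0.132, 3.133, -0.0]
contact_force: [7.3, -1.9, -0.4]
finger_gap: 0.0306
```

```bash
python3 plan.py .541 .155 .305 1.655
```

```text
t 46.5 tcp [0.5271 0.1541 0.2767] jaw 1.655 q1,q6 [ 0.08 -1.57] tilt [ 0.005  0.    -1.   ] gap 0.0307 F [ 9.  -2.2 -1.7]
dx -0.0281 dy -0.0006 dz -0.0565 turn -0.0001 (alt 1.4999)
```

>>> {"name": "move_arm", "arguments": {"rows": [{"dx": -0.0055, "dy": 0, "dz": -0.0077, "turn": 0, "jaw": 1}, {"dx": -0.0095, "dy": 0, "dz": -0.0154, "turn": 0, "jaw": 1}, {"dx": -0.0135, "dy": 0, "dz": -0.023, "turn": 0, "jaw": 1}, {"dx": -0.0175, "dy": 0, "dz": -0.0304, "turn": 0, "jaw": 1}, {"dx": -0.0215, "dy": 0, "dz": -0.0378, "turn": 0, "jaw": 1}, {"dx": -0.026, "dy": 0, "dz": -0.045, "turn": 0, "jaw": 1}, {"dx": -0.03, "dy": 0, "dz": -0.051, "turn": 0, "jaw": 1}, {"dx": -0.03, "dy": 0, "dz": -0.051, "turn": 0, "jaw": 1}]}}

```text
time_s: 47.17
tcp_pos: [0.5392, 0.1552, 0.2991]
tcp_rot: [0.132, -3.135, 0.001]
contact_force: [4.6, -2.9, -12.4]
finger_gap: 0.0305
```

Run:
```python
from h import *
S=[]
for n in("scene","top"):
    im,d=imaging.camera(n)
    cv2.imwrite(f"pics/{n}18.png",im); W=cloud(n,d)
    u,v=map(int,proj(n,[.6,.1,.25])); S.append(cv2.resize(im[v-60:v+60,u-60:u+60],(390,390),interpolation=cv2.INTER_CUBIC))
    m=np.all((W>[.62,0.04,.295])&(W<[.7,.12,.40]),-1); print(n,m.sum(),np.histogram(W[m][:,2],np.arange(.295,.36,.005))[0])
cv2.imwrite("pics/c20.png",np.hstack(S)); s=bot.get_state(); print(s["tcp_pos"].round(4),s["contact_force"].round(1),s["finger_gap"])
```

```text
scene 410 [ 17  21  21  21  23  18  24  23  21  29 125  67]
top 234 [25  5  6  6  5  6  6  5  7 10 64 85]
[0.5392 0.1552 0.2991] [  4.3  -4.3 -14.1] 0.030690391213288214
```

View pics/c20.png

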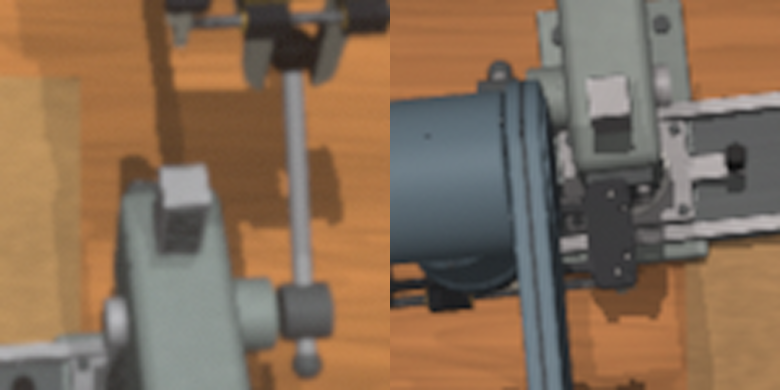

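>>> {"name": "move_arm", "arguments": {"rows": [{"dx": -0.002, "dy": 0, "dz": 0.003, "turn": 0, "jaw": 1}, {"dx": -0.002, "dy": 0, "dz": 0.004, "turn": 0, "jaw": 1}, {"dx": -0.002, "dy": 0, "dz": 0.004, "turn": 0, "jaw": -1}, {"dx": -0.002, "dy": 0, "dz": 0.004, "turn": 0, "jaw": -1}, {"dx": -0.002, "dy": 0, "dz": 0.004, "turn": 0, "jaw": -1}, {"dx": -0.002, "dy": 0, "dz": 0.004, "turn": 0, "jaw": -1}, {"dx": -0.002, "dy": 0, "dz": 0.004, "turn": 0, "jaw": -1}, {"dx": -0.002, "dy": 0, "dz": 0.004, "turn": 0, "jaw": -1}]}}

```text
time_s: 47.93
tcp_pos: [0.5404, 0.156, 0.2999]
tcp_rot: [-0.133, 3.138, 0.001]
contact_force: [-0.1, 1.1, -0.1]
finger_gap: 0.0663
```

>>> {"name": "move_arm", "arguments": {"rows": [{"dx": 0, "dy": 0, "dz": 0, "turn": 0, "jaw": -1}, {"dx": 0, "dy": 0, "dz": 0, "turn": 0, "jaw": -1}, {"dx": 0, "dy": 0, "dz": -0.02, "turn": 0, "jaw": -1}, {"dx": 0, "dy": 0, "dz": -0.06, "turn": 0, "jaw": -1}, {"dx": 0, "dy": 0, "dz": -0.1, "turn": 0, "jaw": -1}, {"dx": 0, "dy": 0, "dz": -0.14, "turn": 0, "jaw": -1}, {"dx": 0, "dy": 0, "dz": -0.17, "turn": 0, "jaw": -1}, {"dx": 0, "dy": 0, "dz": -0.18, "turn": 0, "jaw": -1}]}}

```text
time_s: 48.6
tcp_pos: [0.541, 0.1558, 0.393]
tcp_rot: [-0.133, 3.134, 0.0]
contact_force: [0.4, -0.4, -0.2]
finger_gap: 0.093
```

```bash
python3 plan.py .47 -.1 .3 .085
```

```text
t 48.85 tcp [0.5399 0.1557 0.3883] jaw 1.655 q1,q6 [ 0.08 -1.57] tilt [-0.002 -0.    -1.   ] gap 0.093 F [-0.1  0.3  0.8]
dx 0.1821 dy -0.4977 dz 0.1769 turn 0.7499 (alt -0.7501)
```

>>> {"name": "move_arm", "arguments": {"rows": [{"dx": 0.02, "dy": -0.07, "dz": 0, "turn": 0.05, "jaw": -1}, {"dx": 0.05, "dy": -0.14, "dz": 0, "turn": 0.1, "jaw": -1}, {"dx": 0.08, "dy": -0.21, "dz": 0, "turn": 0.16, "jaw": -1}, {"dx": 0.11, "dy": -0.28, "dz": 0, "turn": 0.22, "jaw": -1}, {"dx": 0.14, "dy": -0.35, "dz": 0.02, "turn": 0.28, "jaw": -1}, {"dx": 0.16, "dy": -0.42, "dz": 0.07, "turn": 0.34, "jaw": -1}, {"dx": 0.18, "dy": -0.47, "dz": 0.12, "turn": 0.4, "jaw": -1}, {"dx": 0.18, "dy": -0.497, "dz": 0.17, "turn": 0.45, "jaw": -1}]}}

```text
time_s: 49.52
tcp_pos: [0.4696, -0.1023, 0.3026]
tcp_rot: [-1.319, -2.85, 0.002]
contact_force: [-0.2, -0.8, -0.5]
finger_gap: 0.0931
```

```bash
python3 - <<'E'
from h import *
S=[]
for n in("scene","top"):
    im,d=imaging.camera(n)
    cv2.imwrite(f"pics/{n}19.png",im); W=cloud(n,d)
    u,v=map(int,proj(n,[.6,.1,.25])); S.append(cv2.resize(im[v-60:v+60,u-60:u+60],(390,390),interpolation=cv2.INTER_CUBIC))
    def sel(lo,hi):
        m=np.all((W>lo)&(W<hi),-1); X=W[m]; return len(X),X.mean(0).round(4),((X.min(0)+X.max(0))/2).round(4)
    print(n,"handle",sel([.6,-.06,.07],[.70,.02,.095]))
    print(n,"ramtop",sel([.6,0,.335],[.75,.12,.36]))
    print(n,"knob",sel([.45,.1,.325],[.58,.22,.36]))
cv2.imwrite("pics/c21.png",np.hstack(S))
E
python3 plan.py .664 -.062 .12 .085
```

```text
scene handle (61, array([ 0.6675, -0.013 ,  0.084 ]), array([ 0.6656, -0.013 ,  0.0812]))
scene ramtop (242, array([0.6598, 0.0813, 0.3476]), array([0.6569, 0.0815, 0.3455]))
scene knob (198, array([0.5469, 0.1551, 0.3392]), array([0.5457, 0.1562, 0.3377]))
top handle (35, array([ 0.6635, -0.0163,  0.0864]), array([ 0.6637, -0.0162,  0.0824]))
top ramtop (168, array([0.655 , 0.0794, 0.3496]), array([0.6571, 0.0789, 0.3462]))
top knob (164, array([0.5395, 0.1531, 0.343 ]), array([0.5426, 0.1528, 0.3388]))
t 49.87 tcp [ 0.4725 -0.0986  0.3061] jaw 0.717 q1,q6 [-0.44 -1.15] tilt [ 0.002 -0.001 -1.   ] gap 0.0931 F [-0.1  0.1  0.5]
dx -0.1955 dy 0.3363 dz 0.3731 turn 0.3016 (alt -1.1984)
```

View pics/c21.png

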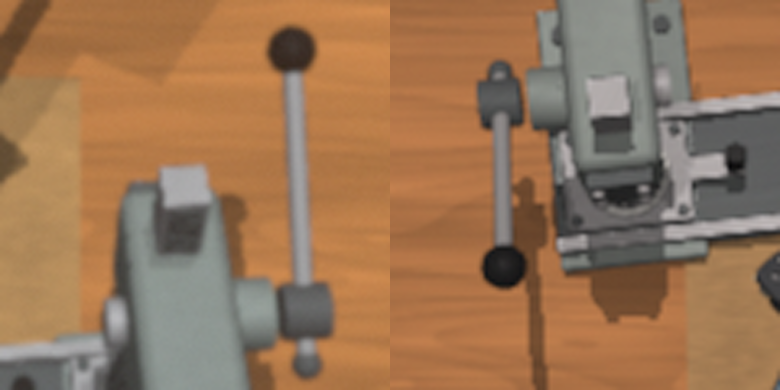

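>>> {"name": "move_arm", "arguments": {"rows": [{"dx": -0.02, "dy": 0.04, "dz": 0.04, "turn": 0.04, "jaw": -1}, {"dx": -0.05, "dy": 0.09, "dz": 0.09, "turn": 0.09, "jaw": -1}, {"dx": -0.08, "dy": 0.14, "dz": 0.14, "turn": 0.14, "jaw": -1}, {"dx": -0.11, "dy": 0.19, "dz": 0.2, "turn": 0.19, "jaw": -1}, {"dx": -0.14, "dy": 0.24, "dz": 0.26, "turn": 0.24, "jaw": -1}, {"dx": -0.17, "dy": 0.29, "dz": 0.31, "turn": 0.28, "jaw": -1}, {"dx": -0.195, "dy": 0.336, "dz": 0.35, "turn": 0.302, "jaw": -1}, {"dx": -0.195, "dy": 0.336, "dz": 0.373, "turn": 0.302, "jaw": -1}]}}

```text
time_s: 50.53
tcp_pos: [0.6661, -0.0606, 0.1152]
tcp_rot: [-2.127, -2.311, -0.002]
contact_force: [-0.4, 0.5, 0.2]
finger_gap: 0.0932
```

```bash
python3 -c "
from h import *
[imaging.camera('top') for i in range(6)]"; python3 plan.py .664 -.0145 .045 .085
```

```text
t 50.83 tcp [ 0.6629 -0.0635  0.1205] jaw 0.082 q1,q6 [-0.26 -0.34] tilt [ 0.003 -0.001 -1.   ] gap 0.0928 F [0.7 0.6 0.2]
dx 0.0976 dy 0.0098 dz 0.1509 turn -0.0017 (alt 1.4983)
```

>>> {"name": "move_arm", "arguments": {"rows": [{"dx": 0.03, "dy": 0.003, "dz": 0, "turn": 0, "jaw": -1}, {"dx": 0.06, "dy": 0.006, "dz": 0.02, "turn": 0, "jaw": -1}, {"dx": 0.085, "dy": 0.008, "dz": 0.05, "turn": 0, "jaw": -1}, {"dx": 0.096, "dy": 0.009, "dz": 0.08, "turn": 0, "jaw": -1}, {"dx": 0.096, "dy": 0.009, "dz": 0.11, "turn": 0, "jaw": -1}, {"dx": 0.096, "dy": 0.009, "dz": 0.135, "turn": 0, "jaw": -1}, {"dx": 0.096, "dy": 0.009, "dz": 0.149, "turn": 0, "jaw": -1}, {"dx": 0.096, "dy": 0.009, "dz": 0.149, "turn": 0, "jaw": 1}], "squeeze": 30}}

```text
time_s: 51.5
tcp_pos: [0.6617, -0.0144, 0.0416]
tcp_rot: [-2.128, -2.307, 0.003]
contact_force: [-0.1, 0.9, -0.0]
finger_gap: 0.09
```

>>> {"name": "move_arm", "arguments": {"rows": [{"dx": 0, "dy": 0, "dz": 0, "turn": 0, "jaw": 1}, {"dx": 0, "dy": 0, "dz": 0, "turn": 0, "jaw": 1}, {"dx": 0, "dy": 0, "dz": 0, "turn": 0, "jaw": 1}, {"dx": 0, "dy": 0, "dz": 0, "turn": 0, "jaw": 1}, {"dx": 0, "dy": 0, "dz": 0, "turn": 0, "jaw": 1}, {"dx": 0, "dy": 0, "dz": 0, "turn": 0, "jaw": 1}, {"dx": 0, "dy": 0, "dz": 0, "turn": 0, "jaw": 1}, {"dx": 0, "dy": 0, "dz": 0, "turn": 0, "jaw": 1}]}}

```text
time_s: 52.17
tcp_pos: [0.6631, -0.0152, 0.0436]
tcp_rot: [2.13, 2.309, 0.0]
contact_force: [0.2, -0.0, -0.5]
finger_gap: 0.0374
```

```bash
python3 -c "
from h import *
[imaging.camera('top') for i in range(6)]"; python3 plan.py .676 -.1502 .045 .085
```

```text
t 52.47 tcp [ 0.6638 -0.0151  0.0434] jaw 0.08 q1,q6 [-0.19 -0.27] tilt [ 0.002  0.    -1.   ] gap 0.0175 F [ 3.8  0.5 -2. ]
dx -0.2713 dy 0.0025 dz -0.0031 turn -0.0022 (alt 1.4978)
```

>>> {"name": "move_arm", "arguments": {"rows": [{"dx": -0.01, "dy": 0, "dz": 0, "turn": 0, "jaw": 1}, {"dx": -0.03, "dy": 0, "dz": 0, "turn": 0, "jaw": 1}, {"dx": -0.05, "dy": 0, "dz": 0, "turn": 0, "jaw": 1}, {"dx": -0.07, "dy": 0.001, "dz": 0, "turn": 0, "jaw": 1}, {"dx": -0.09, "dy": 0.001, "dz": 0, "turn": 0, "jaw": 1}, {"dx": -0.11, "dy": 0.001, "dz": 0, "turn": 0, "jaw": 1}, {"dx": -0.13, "dy": 0.001, "dz": 0, "turn": 0, "jaw": 1}, {"dx": -0.15, "dy": 0.001, "dz": 0, "turn": 0, "jaw": 1}]}}

```text
time_s: 53.13
tcp_pos: [0.6705, -0.0887, 0.0434]
tcp_rot: [-2.13, -2.309, -0.004]
contact_force: [4.4, 5.8, -1.4]
finger_gap: 0.0175
```

>>> {"name": "move_arm", "arguments": {"rows": [{"dx": -0.02, "dy": 0, "dz": 0, "turn": 0, "jaw": 1}, {"dx": -0.04, "dy": 0, "dz": 0, "turn": 0, "jaw": 1}, {"dx": -0.06, "dy": 0, "dz": 0, "turn": 0, "jaw": 1}, {"dx": -0.08, "dy": 0, "dz": 0, "turn": 0, "jaw": 1}, {"dx": -0.1, "dy": 0, "dz": 0, "turn": 0, "jaw": 1}, {"dx": -0.115, "dy": 0, "dz": 0, "turn": 0, "jaw": 1}, {"dx": -0.125, "dy": 0, "dz": 0, "turn": 0, "jaw": 1}, {"dx": -0.125, "dy": 0, "dz": 0, "turn": 0, "jaw": 1}]}}

```text
time_s: 53.8
tcp_pos: [0.6764, -0.1531, 0.0435]
tcp_rot: [2.129, 2.306, 0.003]
contact_force: [6.7, -1.6, -4.1]
finger_gap: 0.0176
```

Past the start point; creep on to the out stop.

>>> {"name": "move_arm", "arguments": {"rows": [{"dx": -0.004, "dy": 0.001, "dz": 0, "turn": 0, "jaw": 1}, {"dx": -0.008, "dy": 0.001, "dz": 0, "turn": 0, "jaw": 1}, {"dx": -0.012, "dy": 0.002, "dz": 0, "turn": 0, "jaw": 1}, {"dx": -0.016, "dy": 0.002, "dz": 0, "turn": 0, "jaw": 1}, {"dx": -0.02, "dy": 0.003, "dz": 0, "turn": 0, "jaw": 1}, {"dx": -0.024, "dy": 0.003, "dz": 0, "turn": 0, "jaw": 1}, {"dx": -0.028, "dy": 0.003, "dz": 0, "turn": 0, "jaw": 1}, {"dx": -0.03, "dy": 0.003, "dz": 0, "turn": 0, "jaw": 1}]}}

```text
time_s: 54.47
tcp_pos: [0.6773, -0.1641, 0.0434]
tcp_rot: [-2.128, -2.307, -0.005]
contact_force: [1.7, 13.9, 2.8]
finger_gap: 0.0173
```

>>> {"name": "move_arm", "arguments": {"rows": [{"dx": -0.004, "dy": 0, "dz": 0, "turn": 0, "jaw": 1}, {"dx": -0.004, "dy": 0, "dz": 0, "turn": 0, "jaw": 1}, {"dx": 0.004, "dy": 0, "dz": 0, "turn": 0, "jaw": 1}, {"dx": 0.006, "dy": 0, "dz": 0, "turn": 0, "jaw": 1}, {"dx": 0.006, "dy": 0, "dz": 0, "turn": 0, "jaw": -1}, {"dx": 0.006, "dy": 0, "dz": 0, "turn": 0, "jaw": -1}, {"dx": 0.006, "dy": 0, "dz": 0, "turn": 0, "jaw": -1}, {"dx": 0.006, "dy": 0, "dz": 0, "turn": 0, "jaw": -1}]}}

```text
time_s: 55.13
tcp_pos: [0.6768, -0.1648, 0.0434]
tcp_rot: [-2.131, -2.308, 0.001]
contact_force: [-0.6, 0.3, -0.2]
finger_gap: 0.0396
```

>>> {"name": "move_arm", "arguments": {"rows": [{"dx": 0, "dy": 0, "dz": 0, "turn": 0, "jaw": -1}, {"dx": 0, "dy": 0, "dz": 0, "turn": 0, "jaw": -1}, {"dx": 0, "dy": 0, "dz": 0, "turn": 0, "jaw": -1}, {"dx": 0, "dy": 0, "dz": 0, "turn": 0, "jaw": -1}, {"dx": 0, "dy": 0, "dz": -0.04, "turn": 0, "jaw": -1}, {"dx": 0, "dy": 0, "dz": -0.1, "turn": 0, "jaw": -1}, {"dx": 0, "dy": 0, "dz": -0.17, "turn": 0, "jaw": -1}, {"dx": 0, "dy": 0, "dz": -0.24, "turn": 0, "jaw": -1}]}}

```text
time_s: 55.8
tcp_pos: [0.6765, -0.1637, 0.164]
tcp_rot: [-2.129, -2.308, 0.001]
contact_force: [1.0, -1.1, 0.4]
finger_gap: 0.0914
```

>>> {"name": "move_arm", "arguments": {"rows": [{"dx": 0, "dy": -0.05, "dz": 0, "turn": 0, "jaw": -1}, {"dx": 0, "dy": -0.12, "dz": 0, "turn": 0, "jaw": -1}, {"dx": 0, "dy": -0.19, "dz": 0, "turn": 0, "jaw": -1}, {"dx": 0, "dy": -0.26, "dz": 0, "turn": 0, "jaw": -1}, {"dx": 0, "dy": -0.33, "dz": 0, "turn": 0, "jaw": -1}, {"dx": 0, "dy": -0.4, "dz": 0, "turn": 0, "jaw": -1}, {"dx": 0, "dy": -0.44, "dz": 0, "turn": 0, "jaw": -1}, {"dx": 0, "dy": -0.44, "dz": 0, "turn": 0, "jaw": -1}]}}

```text
time_s: 56.47
tcp_pos: [0.4541, -0.1813, 0.1636]
tcp_rot: [-2.131, -2.306, 0.002]
contact_force: [1.0, 0.7, -0.3]
finger_gap: 0.0931
```

Run:
```python
from h import *
S=[]
for n in("scene","top"):
    im,d=imaging.camera(n)
    cv2.imwrite(f"pics/{n}20.png",im); W=cloud(n,d)
    u,v=map(int,proj(n,[.667,-.07,.1])); S.append(cv2.resize(im[v-30:v+30,u-30:u+30],(390,390),interpolation=cv2.INTER_CUBIC))
    def sel(lo,hi):
        m=np.all((W>lo)&(W<hi),-1); X=W[m]; return len(X),X.mean(0).round(4),((X.min(0)+X.max(0))/2).round(4)
    print(n,"handle",sel([.6,-.2,.07],[.75,-.12,.095]))
    print(n,"ramtop",sel([.6,0,.335],[.75,.12,.36]))
    print(n,"knob",sel([.45,.1,.325],[.58,.22,.36]))
    m=np.all((W>[.63,-.11,.105])&(W<[.71,-.03,.145]),-1); print(np.histogram(W[m][:,2],np.arange(.105,.146,.003)))
cv2.imwrite("pics/c22.png",np.hstack(S)); s=bot.get_state(); print(s["time_s"],s["contact_force"])
```

```text
scene handle (62, array([ 0.6809, -0.1607,  0.0833]), array([ 0.6793, -0.1612,  0.0804]))
scene ramtop (245, array([0.6596, 0.0811, 0.347 ]), array([0.6565, 0.0816, 0.3439]))
scene knob (190, array([0.5464, 0.1551, 0.3397]), array([0.5447, 0.1563, 0.3379]))
(array([ 23,  13,  11,  29,  22,  52, 123,  54,  25,  26,   9,   0,   0]), array([0.105, 0.108, 0.111, 0.114, 0.117, 0.12 , 0.123, 0.126, 0.129,
       0.132, 0.135, 0.138, 0.141, 0.144]))
top handle (40, array([ 0.6771, -0.1639,  0.0863]), array([ 0.6779, -0.1644,  0.0848]))
top ramtop (169, array([0.6549, 0.0794, 0.3496]), array([0.6563, 0.0788, 0.347 ]))
top knob (162, array([0.5393, 0.1531, 0.3429]), array([0.5437, 0.1529, 0.3395]))
(array([15, 14, 13,  4, 13, 29, 62, 48, 36, 24, 12,  3,  2]), array([0.105, 0.108, 0.111, 0.114, 0.117, 0.12 , 0.123, 0.126, 0.129,
       0.132, 0.135, 0.138, 0.141, 0.144]))
56.5667 [ 0.42896088 -0.38097395 -1.03455703]
```

View pics/c22.png

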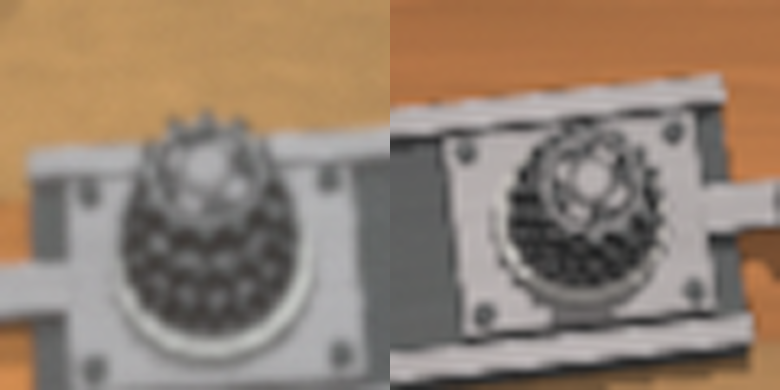

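View pics/scene20.png

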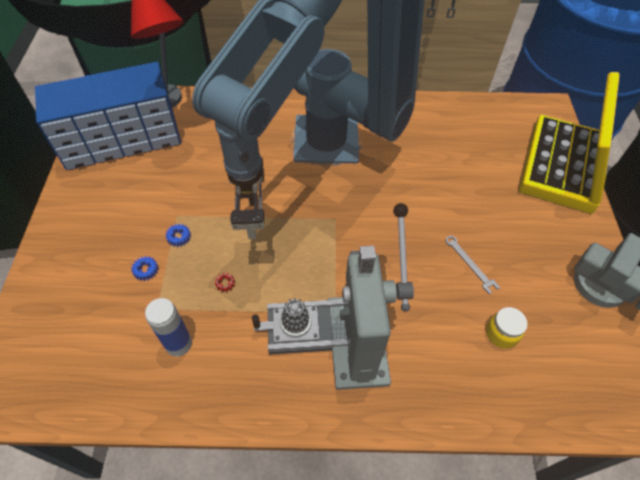

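```bash
python3 -c "
from h import *
print(bot.close_job())"
```

```text
the job is handed in; nothing more can be done
None
```

I stacked the large, medium and small steel gears on the splined shaft, slid the bolster in, and pressed the bearing home. I then eased the lever back while still holding the knob, pulled the bolster out to its stop, and handed the job in at about 57 s.

**Last checks in the pictures:**
- **Bearing:** the top gear's face is about 126 mm above the bench, down from 131–132 mm. That matches the 6 mm press.
- **Lever and ram:** the lever is back at rest, with the ram top at its starting height of about 350 mm.
- **Bolster:** the handle travelled 150 mm from stop to stop, and the force rose to about 14 N at each end.
- **Other things:** the blue and red gears, the spanner, the can and the tin look undisturbed, and the gripper is clear of everything.

**What disagreed or went wrong:**
- The first grasp closed above the large gear without touching it. The camera depth put the fingertips about 27 mm higher than the reported tool position implied, with a few millimetres of sideways offset. I corrected for this from then on.
- The bolster started about 13 mm in from its loading stop, not at 0.
- The knob slipped a few millimetres in the grip at the bottom of the press stroke, where the wrist read about 37 N. It stayed held all the way back up.

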